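Throw the toggle clamp with a cheater pipe

ROBOT

A 7-joint arm with a two-finger parallel gripper is mounted at the origin on a cart in front of the work surface, level with it; the furniture and walls round the work are solid. World frame = base frame: x ahead of the robot, y to its left, z up, the work surface at z = 0. Lengths are in mm, angles in rad, forces in N, time in s.
With the tool pointing down it reaches from about 400 to 925 mm from the base axis. Payload 4.1 kg.
Tool frame: the origin (TCP) lies midway between the tips of the shut fingers; the grasp point (between the pads) lies 19 mm behind it; x points along the fingers, y is the direction in which the jaws open and shut, and the axes are right-handed (so a half turn about x gives the same grasp; the last joint's range is limited). The gripper opens to 85 mm and grips with 20 to 120 N. Pads are 22 mm wide; open, the fingers measure 114 mm over their backs; the gripper's body (76 mm by 85 mm) begins 54 mm behind the grasp point. The pads swing forward as they close: fully open they stand 13 mm farther back than shut.
Start: joints at [-1.334, 0.398, 0.045, 1.537, -0.019, 1.207, -0.051], TCP at [214.171, 613.738, 231.347] pointing down, gripper open.
Joint ranges: [-2.82, 2.82], [-0.49, 2.23], [-1.37, 1.46], [0, 2.46], [-1.36, 4.5], [0.23, 2], [-2.94, 2.94]. Speed limits (rad/s): [2.57, 2.57, 3.14, 3.14, 3.14, 3.14, 3.14].

INTERFACE

Orientations are given as a unit quaternion [w, x, y, z].
In Python, from workcell import env gives the robot as it stands.
- The arm moves only by the shell command python3 -m jog 'ROWS'. ROWS is text: rows parted by semicolons, each of 5 numbers parted by spaces: the finger opening in mm, from 0 to 85.4, then the shift along the tool's x, y, z in mm, then the turn about the tool's x in degrees. A call has 1 to 8 rows; each row is the pose to reach, as a shift and turn from the pose commanded when the call began, along the tool's axes at that moment; what a row does not reach only later rows make up. A row lasts 1/10 s, in which the tool goes at most 50 mm and 8.59 degrees, less where a joint would pass 70% of its speed; a pose out of reach is approached as far as the arm can. A call with a gripper value outside its range is refused whole. The fingers move at their own pace and stop on an object; the grip force is fixed at half the most. Time passes only in rows, so rows that repeat a pose let the fingers close. It gives the time, the measured TCP pose, the force and the opening at its end, in the units of the state.
- env.get_state(): the state, without advancing time (a new reading comes with each control period).
- env.snapshot(name): name is "scene" or "side" or "wrist"; returns the picture (480x640x3 uint8, blue, green, red); there is no depth.
- env.camera_info(name): a dict with "camera_matrix" (3x3 intrinsics, pixels), "view" (4x4, takes a point from world to camera coordinates). Camera axes: x right, y down, z forward; pixel columns grow to the right and rows downward; lengths in mm; the calibration is good to about 2 mm. A picture is of the moment at which its call begins: read the wrist's pose just before it. camera_info takes no time and is no camera call; for the wrist camera it gives the pose at the moment of the call.
- env.close_job(): hands the job in, once; it reports no verdict.
The state is a dict: "time": time; "joint_pos": joint angles; "dq": joint speeds; "tau": joint torques, N m; "tool_pos": TCP position; "eef_rot": TCP orientation; "ft_force": force on the tool from outside, world axes, zero at the start; "moment": the same for the moment, N m; "grip_width": opening from 0.0 (shut) to 1.0 (fully open).
Only numpy, scipy, OpenCV 4.12 (cv2) and the standard library are available. Lean on these libraries where they do the work, as an engineer would, in place of code of your own. Each camera call takes 0.05 s, during which the arm holds its last target.

TASK

The pipe in the V-block must be clamped, but the toggle clamp's handle has only a bare stub left. Slip the loose grey pipe offcut that stands on the table over the stub until it sits fully home on the collar, use it as an extension to pull the handle over its dead point to the end stop without forcing it, then draw the offcut off and set it gently back, upright, about where it stood. Work the handle only through the offcut, never with the fingers, and leave the tape measure, the black coupling and the spanner alone.

Things in the scene. Friction and masses are not known exactly. Their poses are not given: they have to be found in the camera images.
- clamp: fixed toggle clamp fixture: dark steel base plate 205 x 94 x 12 mm (x from -55 to +150 mm) with red clamp cheeks and, at x = 105 mm, an aluminium V-block with a pipe lying along y under a steel hold-down arm (up to 105 mm high). Origin at the plate's underside, below the handle pivot; z up; x points from handle to V-block, away from the robot within 20 degrees; the handle is thrown towards -x.
- pivot (a point): handle pivot, 50 mm above the clamp's origin; fixed; same axes as the clamp; the handle turns about its y axis.
- collar (a point): on the handle, centre of the flat ring (42 mm diameter) that the offcut must sit on, 32 mm from the pivot along the handle. Its z axis points along the stub to the free end; its axes turn with the handle. From here the round steel stub, 27 mm diameter, runs straight for 44 mm, then tapers over 14 mm to a 15 mm nose.
- nose (a point): on the handle, centre of the free end of the stub, 90 mm from the pivot, 58 mm above the collar; axes as for the collar. All contact between offcut and handle must stay under 70 N, wedging included: a steady pull makes about 40 N, but tilting or pulling the offcut on once the handle is at its stop, or prying it askew, soon passes the limit.
- handle (a joint): angle of the handle, rad: 0 = stub upright, positive = towards the clamp's -x (robot's side). Starts at -0.32 to -0.14, held by friction (0.12 N m). From -0.08 the resistance rises to 1.5 N m near 0.12 (12 N at a grasp 127 mm from the pivot) and falls to nothing at the dead point, 0.36; past 0.38 it goes on by itself to a hard stop at 0.42 and stays (held by 0.5 N m).
- bar: loose galvanised steel pipe offcut, open tube 42 mm outer diameter, narrowest 34 mm inside, 118 mm long, 0.35 kg, standing upright on the table, with a black line round it near the top. Origin at the centre of its lower end, z along the tube, up. It fits the stub with about 3.5 mm of play all round, so it rocks, and the handle lags clearly behind it while being pulled.
- tape: bystander: yellow tape measure 36 x 74 x 64 mm, standing; origin at its underside.
- coupling: bystander: black pipe coupling 36 x 41 mm, 66 mm high, standing; origin at its underside.
- spanner: bystander: steel spanner 38 x 232 x 10 mm lying flat along its own y; origin at its underside.
There are look-alikes about, which are no part of the job. What is shaped like the bar but green or red is not meant.

How it is judged:
By the outcome, as a careful person would: the job done as asked, in the order asked, and still so for the second after the job is handed in, with the robot touching nothing.
It also fails if it takes over 62 s, if anything falls off the work surface, if the arm or the gripper's body presses on something with over 40 N, if the wrist force passes 120 N, or if a joint passes its speed limit or range.

## Working session

There is one attempt and no reset: what is moved stays moved. The work goes in short steps, Python scripts to look and compute and a shell command to move; the robot and the scene stay as the last step left them, time stands still between calls to the robot, and variables do not carry over. Pictures are saved under pics/ and viewed, and the job is handed in when it is done.

```bash
ls; mkdir -p pics; python3 - <<'E'
from workcell import env
import cv2,numpy as np
s=env.get_state(); print({k:np.round(v,3) for k,v in s.items()})
for n in ("scene","side","wrist"):
    ci=env.camera_info(n); print(n,np.round(ci["camera_matrix"],1).tolist(),np.round(ci["view"],3).tolist())
    cv2.imwrite(f"pics/{n}0.png",env.snapshot(n))
E
```

```text
pics
{'time': np.float64(0.0), 'joint_pos': array([-1.334,  0.399,  0.045,  1.538, -0.019,  1.207, -0.051]), 'dq': array([ 0.001, -0.   , -0.001, -0.   ,  0.   , -0.003, -0.   ]), 'tau': array([-0.0000e+00, -4.7511e+01,  1.3650e+00, -2.5422e+01,  1.1000e-02,
        9.0000e-03,  0.0000e+00]), 'tool_pos': array([213.966, 613.075, 230.266]), 'eef_rot': array([ 0.697,  0.117,  0.697, -0.119]), 'ft_force': array([-0.33 ,  0.089,  0.051]), 'moment': array([-0.03 ,  0.035, -0.049]), 'grip_width': np.float64(0.996)}
scene [[525.3, 0.0, 317.4], [0.0, 525.3, 244.9], [0.0, 0.0, 1.0]] [[-0.423, -0.906, 0.002, 221.941], [-0.356, 0.164, -0.92, 271.756], [0.833, -0.39, -0.392, 1067.168], [0.0, 0.0, 0.0, 1.0]]
side [[472.9, 0.0, 322.5], [0.0, 472.9, 239.7], [0.0, 0.0, 1.0]] [[-0.994, -0.107, -0.013, 512.084], [-0.058, 0.631, -0.773, 97.419], [0.091, -0.768, -0.634, 1070.525], [0.0, 0.0, 0.0, 1.0]]
wrist [[391.5, 0.0, 324.1], [0.0, 391.5, 231.2], [0.0, 0.0, 1.0]] [[0.33, 0.944, -0.001, -648.38], [0.892, -0.311, 0.329, -43.571], [0.31, -0.11, -0.944, 381.351], [0.0, 0.0, 0.0, 1.0]]
```

View pics/scene0.png

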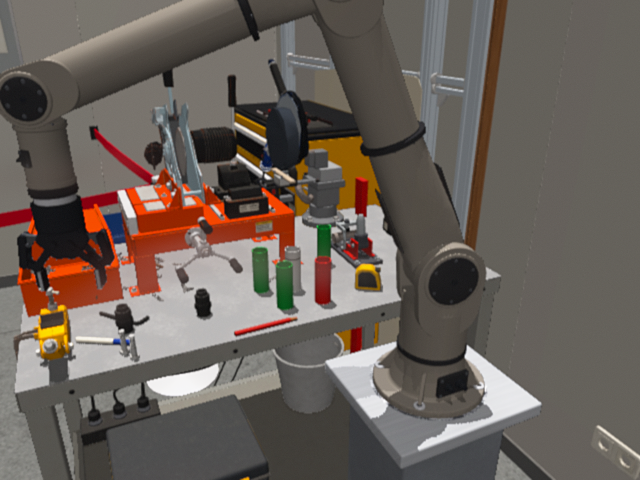

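View pics/side0.png

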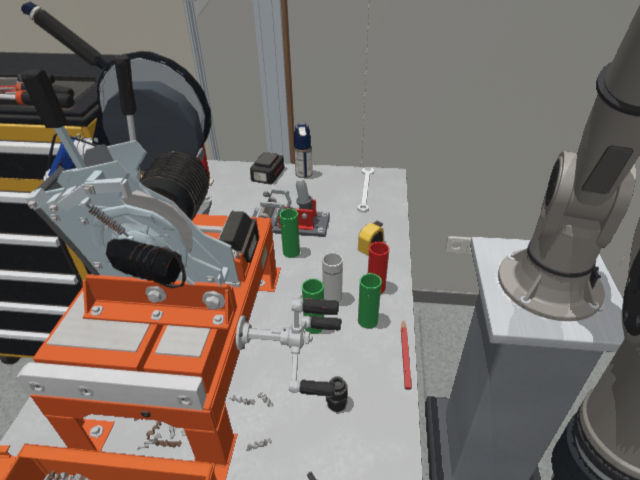

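View pics/wrist0.png

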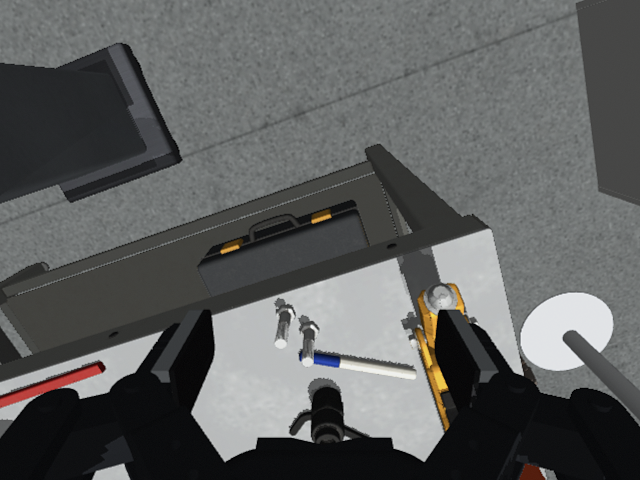

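The grey offcut is at scene (292,270) / side (332,280). The same-shaped tubes around it are green at side (313,305), (370,300) and (290,233), and red at (378,267). I'll enlarge to confirm, and look at the clamp.

```bash
python3 - <<'E'
import cv2
a=cv2.imread("pics/scene0.png")[170:330,220:420]; b=cv2.imread("pics/side0.png")[150:350,230:430]
cv2.imwrite("pics/c1.png",cv2.resize(a,None,fx=4,fy=3.7,interpolation=cv2.INTER_CUBIC)[:600])
cv2.imwrite("pics/c2.png",cv2.resize(b,(600,600),interpolation=cv2.INTER_CUBIC))
E
```

```text
(no output)
```

View pics/c1.png

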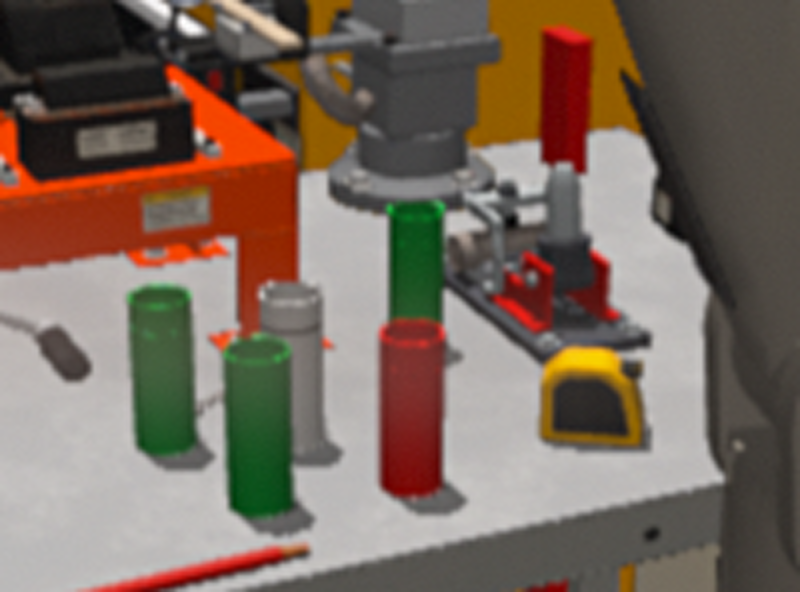

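View pics/c2.png

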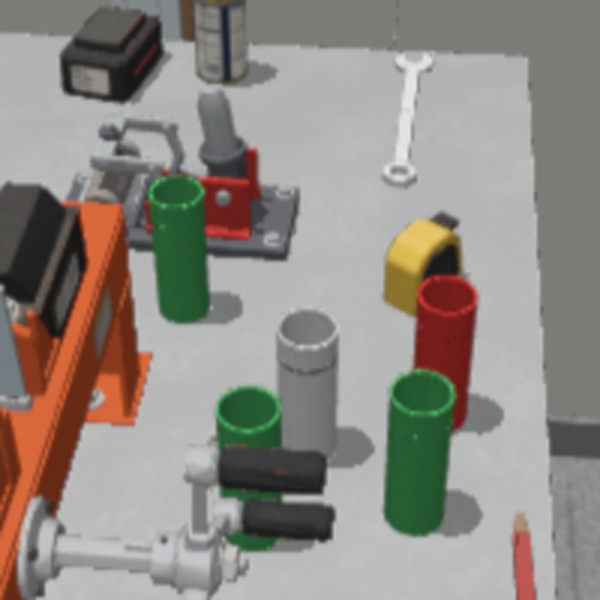

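c1 and c2 confirm it: the grey tube with the black line at scene (292,270) / side (332,280) is the bar. The others are green or red. The clamp, with its grey stub in a dark collar, is at scene (361,230) / side (302,195).

```bash
cat > h.py <<'E'
from workcell import env
import numpy as np, cv2
def ray(n,u,v,ci=None):
    ci=ci or env.camera_info(n); K=np.array(ci["camera_matrix"]);V=np.array(ci["view"]);R=V[:3,:3]
    c=-R.T@V[:3,3]; d=R.T@np.linalg.solve(K,[u,v,1]); return c,d/np.linalg.norm(d)
def plane(n,u,v,z,ci=None):
    c,d=ray(n,u,v,ci); return np.round(c+d*(z-c[2])/d[2],1)
def tri(rs):
    A=0;b=0
    for c,d in rs:
        P=np.eye(3)-np.outer(d,d);A=A+P;b=b+P@c
    p=np.linalg.solve(A,b); return np.round(p,1),np.round([np.linalg.norm((np.eye(3)-np.outer(d,d))@(p-c)) for c,d in rs],1)
def px(n,p):
    ci=env.camera_info(n);q=np.array(ci["view"])@np.r_[p,1];q=np.array(ci["camera_matrix"])@q[:3];return np.round(q[:2]/q[2],1)
C1=lambda x,y:(220+x/4,170+y/3.7)
C2=lambda x,y:(230+x/3,150+y/3)
E
python3 - <<'E'
from h import *
T=lambda a,b:tri([ray("scene",*C1(*a)),ray("side",*C2(*b))])
for n,a,b in [("bar",(290,293),(308,329)),("greenA",(159,295),(249,407)),("greenB",(258,349),(422,390)),("red",(412,332),(447,295)),("greenC",(416,210),(177,192)),("nose",(566,170),(211,97)),("tapetop",(585,355),(425,228))]:
    print(n,T(a,b), plane("scene",*C1(*a),118),plane("side",*C2(*b),118))
print("plate right-front corner", plane("side",*C2(300,190),12),plane("side",*C2(290,252),12), plane("side",*C2(132,242),12),plane("scene",*C1(545,350),12),plane("scene",*C1(650,338),12))
print("collar",T((565,240),(223,152)))
for n,uv in [("spanner a",(413,62)),("spanner b",(399,176))]: print(n,plane("side",*C2(*uv),5))
E
```

```text
bar (array([482.6,  92.9, 112.8]), array([0.1, 0.1])) [471.3  97.5 118. ] [482.   98.6 118. ]
greenA (array([513.4, 173.1, 113.9]), array([0.4, 0.4])) [503.7 176.6 118. ] [512.8 176.5 118. ]
greenB (array([403.2, 146.8, 113.5]), array([0.6, 0.6])) [393.5 151.  118. ] [403.4 150.7 118. ]
red (array([388.5,  48.4, 112.9]), array([0.1, 0.1])) [378.3  53.4 118. ] [388.7  54.2 118. ]
greenC (array([597.5, -55.1, 112.7]), array([0.7, 0.7])) [583.8 -48.1 118. ] [596.2 -49.1 118. ]
nose (array([ 587.3, -172.9,  128.9]), array([2.6, 2.6])) [ 618.8 -192.5  118. ] [ 589.5 -184.9  118. ]
tapetop (array([405. , -90. ,  62.6]), array([1.9, 1.9])) [301.5 -26.9 118. ] [406.  -20.9 118. ]
plate right-front corner [ 516.6 -204.4   12. ] [ 516.6 -115.4   12. ] [ 652.4 -116.8   12. ] [ 514.5 -120.4   12. ] [ 501.7 -202.2   12. ]
collar (array([ 579.1, -170.8,   73.1]), array([0.6, 0.6]))
spanner a [ 423.6 -444.2    5. ]
spanner b [ 429.7 -243.5    5. ]
```

```bash
cat >> h.py <<'E'
from scipy.spatial.transform import Rotation as Ro
def tool():
    s=env.get_state();w,x,y,z=s["eef_rot"];return s,np.array(s["tool_pos"]),Ro.from_quat([x,y,z,w]).as_matrix()
def shift(target):
    s,p,R=tool(); return np.round(R.T@(np.array(target)-p),1)
def yaw(R): return np.degrees(np.arctan2(R[1,1],R[0,1]))  # jaw axis direction
def rep(tag=""):
    s,p,R=tool(); print(tag,"t",round(float(s["time"]),2),"p",np.round(p,1),"yaw",round(yaw(R),1),"x",np.round(R[:,0],3),"F",np.round(s["ft_force"],1),"M",np.round(s["moment"],2),"w",round(float(s["grip_width"])*85.4,1))
E
python3 - <<'E'
from h import *
rep(); s,p,R=tool(); print(np.round(R,3)); print(shift([440,95,320]))
T=lambda a,b:tri([ray("scene",*C1(*a)),ray("side",*C2(*b))])
print(T((65,355),(320,470)),tri([ray("scene",203,292),ray("side",337,380)]))
E
```

```text
t 0.15 p [214.  613.2 230.5] yaw 70.8 x [-0.    -0.001 -1.   ] F [-0.6 -0.4 -0.3] M [0.02 0.03 0.  ] w 85.5
[[-0.     0.329  0.944]
 [-0.001  0.944 -0.329]
 [-1.    -0.002  0.   ]]
[ -88.8 -415.   384.1]
(array([460.7, 243.8, 115.8]), array([14.6, 14.6])) (array([452.3, 342.1,  57.1]), array([2.1, 2.1]))
```

```bash
python3 -m jog '85 -45 0 0 0; 85 -90 -30 30 0; 85 -90 -65 60 -5; 85 -90 -100 92 -10; 85 -90 -135 125 -15; 85 -90 -170 157 -20; 85 -90 -205 190 -25; 85 -90 -240 222 -30'; python3 -c "
from h import *
rep();print(shift([440,85,320]))"
```

```text
time: 0.95
tool_pos: [345.2, 311.8, 321.2]
eef_rot: [0.704, -0.067, 0.704, 0.068]
ft_force: [0.6, 0.1, 0.8]
grip_width: 0.997
 t 0.95 p [345.2 311.8 321.2] yaw 101.0 x [ 0.  0. -1.] F [0.6 0.1 0.8] M [ 0.01 -0.01  0.04] w 85.1
[   1.2 -240.7   50. ]
```

```bash
python3 -m jog '70 0 -45 10 -3; 70 0 -90 20 -7; 70 0 -135 30 -7; 70 0 -180 40 -7; 70 0 -215 46 -7; 70 0 -240 50 -7; 70 0 -240 50 -7'; python3 -c "
from h import *
rep();ci=env.camera_info('wrist');im=env.snapshot('wrist');cv2.imwrite('pics/w1.png',im);import pickle;pickle.dump(ci,open('w1.pkl','wb'));rep()"
```

```text
time: 1.65
tool_pos: [439.4, 83.2, 321.3]
eef_rot: [0.699, -0.107, 0.699, 0.106]
ft_force: [0.1, 0.0, 0.2]
grip_width: 0.819
 t 1.65 p [439.4  83.2 321.3] yaw 107.3 x [ 0.    -0.001 -1.   ] F [0.1 0.  0.2] M [-0.02  0.03 -0.09] w 69.9
 t 1.7 p [438.8  85.9 321.2] yaw 107.5 x [-0.  0. -1.] F [ 0.1 -0.5  0.2] M [0.04 0.06 0.04] w 69.7
```

View pics/w1.png

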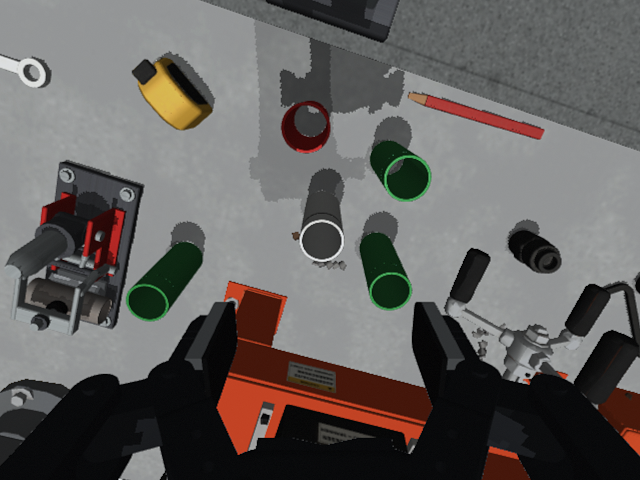

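```bash
python3 - <<'E'
from h import *; import pickle
ci=pickle.load(open('w1.pkl','rb'))
im=cv2.imread('pics/w1.png')
print(px("side",[481,95,118]))
for n,u,v in [("bar",322,241),("gA",390,290),("gB",407,178),("gC",149,301),("red",306,127)]: print(n,plane('wrist',u,v,118,ci))
print("corners",[plane('wrist',u,v,12,ci) for u,v in ((63,161),(144,185),(118,327))])
cv2.imwrite("pics/w1c.png",cv2.resize(im[140:360,0:240],None,fx=2.7,fy=2.7,interpolation=cv2.INTER_CUBIC))
cv2.imwrite("pics/w1d.png",cv2.resize(im[150:350,230:450],None,fx=2.7,fy=2.7,interpolation=cv2.INTER_CUBIC))
E
```

```text
[333.3 258.5]
bar [484.2  93.8 118. ]
gA [513.6 173.3 118. ]
gB [404.  148.6 118. ]
gC [596.9 -52.4 118. ]
red [388.5  49.8 118. ]
corners [array([ 517.3, -209.2,   12. ]), array([ 517.6, -115.7,   12. ]), array([ 721.3, -119.4,   12. ])]
```

View pics/w1c.png

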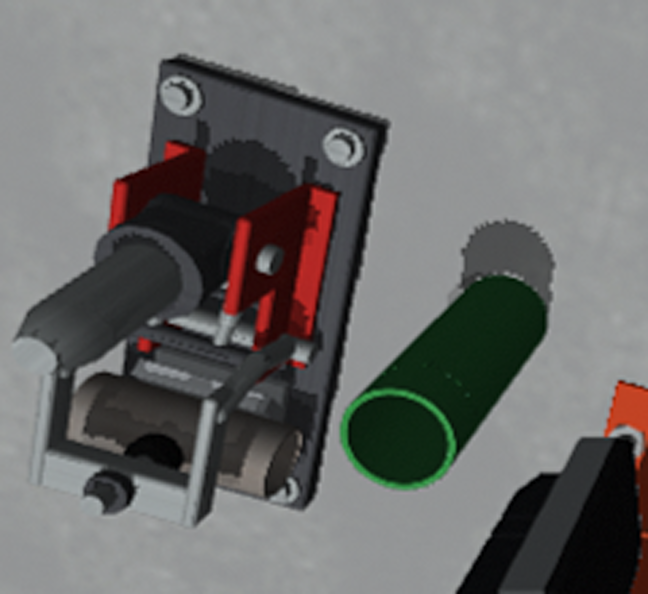

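View pics/w1d.png

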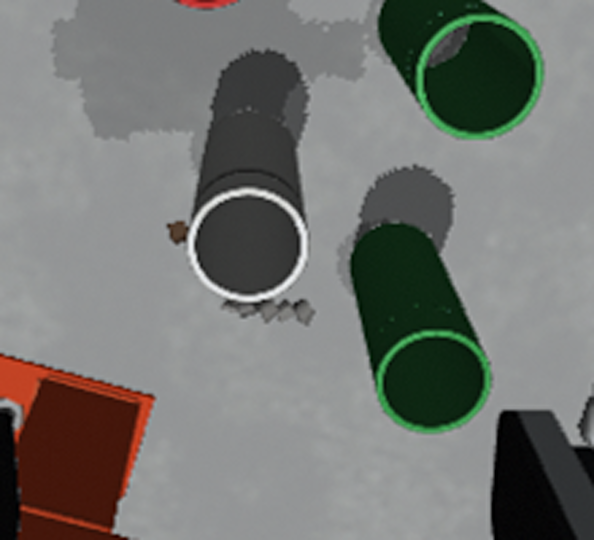

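w1 shows the bar's rim at (322,241), plus the green rims at (390,290), (407,178) and (149,301) and the red one at (306,127). The clamp plate's corners are at (63,161), (144,185) and (118,327), and the nose face is near (13,272). Plate size checks out: 93.5 x 204 mm.

```bash
python3 - <<'E'
from h import *; import pickle
ci=pickle.load(open('w1.pkl','rb'))
c,d=ray('wrist',35/2.7,140+357/2.7,ci)
p0=np.array([572.5,-163.2,50]); 
for r in np.linspace(0,1200,1): pass
# intersect with plane y ~ -163.5
t=(-163.5-c[1])/d[1];p=c+d*t;print("nose",p,"dist",np.linalg.norm(p-p0),"ang",np.arctan2(-(p-p0)[0],(p-p0)[2]))
print(tri([ray('wrist',35/2.7,140+357/2.7,ci),ray('side',*C2(211,97))]))
# collar ring centre
c,d=ray('wrist',150/2.7,140+267/2.7,ci);t=(-163.5-c[1])/d[1];p=c+d*t;print("collar",p,np.linalg.norm(p-p0))
print("bar shift", shift([484,94,76]))
E
```

```text
nose [ 584.01120248 -163.5         147.28595063] dist 97.96506506341403 ang -0.11777578000895404
(array([ 589.8, -170.6,  131.5]), array([4.8, 4.8]))
collar [ 572.99327508 -163.5          90.17200038] 40.17614883463966
bar shift [245.2  -6.   45.6]
```

```bash
python3 - <<'E'
from h import *; import pickle
ci=pickle.load(open('w1.pkl','rb'))
print("foot",plane('wrist',287,297,0,ci),plane('wrist',229,282,0,ci))
print("top edge",[ (z,plane('wrist',330,356,z,ci)) for z in (120,160,200)])
E
python3 -m jog '70 0 -6 20 0; 70 30 -6 46 0; 70 70 -6 46 0; 70 110 -6 46 0; 70 150 -6 46 0; 70 170 -6 46 0; 70 185 -6 46 0; 70 185 -6 46 0'; python3 -c "
from h import *
rep();print(shift([484,94,76]))
ci=env.camera_info('wrist');im=env.snapshot('wrist');cv2.imwrite('pics/w2.png',im);cv2.imwrite('pics/s2.png',env.snapshot('side'));import pickle;pickle.dump(ci,open('w2.pkl','wb'))"
```

```text
foot [617.   85.2  -0. ] [618.4   6.4   0. ]
top edge [(120, array([603.9, 139.6, 120. ])), (160, array([575.5, 130.1, 160. ])), (200, array([547. , 120.5, 200. ]))]
time: 2.5
tool_pos: [481.9, 97.1, 134.0]
eef_rot: [0.697, -0.11, 0.7, 0.11]
ft_force: [-0.5, -0.9, -0.3]
grip_width: 0.82
 t 2.5 p [481.9  97.1 134. ] yaw 107.9 x [-0.005 -0.001 -1.   ] F [-0.5 -0.9 -0.3] M [-0.02  0.   -0.04] w 70.1
[57.9 -3.7  1.4]
```

View pics/w2.png

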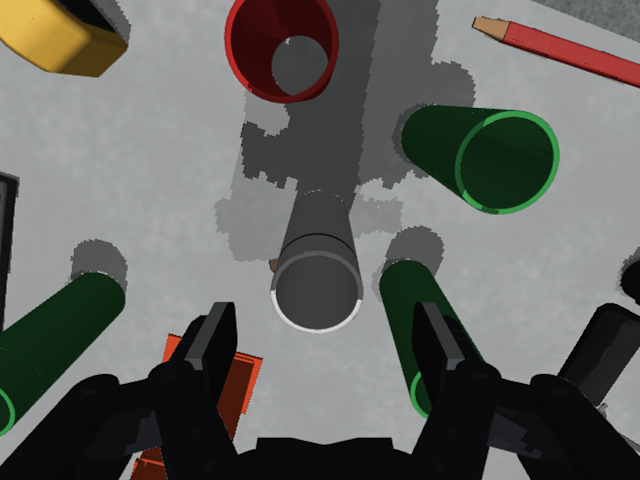

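View pics/s2.png

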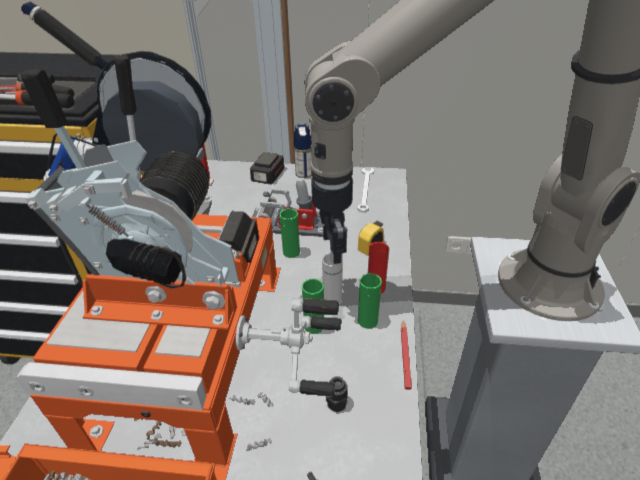

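w2: the bar's rim is at (317,290), midway between the pads at 225 and 425, and the fingers are clear of green tube A.

```bash
python3 - <<'E'
from h import *; import pickle
ci=pickle.load(open('w2.pkl','rb')); p=plane('wrist',317,290,118,ci);print(p); rep(); print(shift([p[0],p[1],76]))
E
```

```text
[482.1  92.8 118. ]
 t 2.6 p [484.2  97.1 136.4] yaw 107.9 x [-0.  0. -1.] F [ 0.7 -0.2  0.2] M [-0.    0.   -0.03] w 70.1
[60.4 -3.5 -3.3]
```

```bash
python3 -m jog '70 10 -3.2 -2 0; 70 25 -3.2 -2 0; 70 40 -3.2 -2 0; 70 52 -3.2 -2 0; 70 60 -3.2 -2 0; 70 60 -3.2 -2 0; 55 60 -3.2 -2 0; 50 60 -3.2 -2 0'; python3 -m jog '46 0 0 0 0; 43 0 0 0 0; 38 0 0 0 0; 30 0 0 0 0; 30 0 0 0 0; 30 0 0 0 0'; python3 -c "
from h import *
rep();cv2.imwrite('pics/w3.png',env.snapshot('wrist'))"
```

```text
time: 3.4
tool_pos: [484.0, 92.4, 76.9]
eef_rot: [0.699, -0.109, 0.698, 0.109]
ft_force: [-0.1, 0.0, 0.2]
grip_width: 0.582
time: 4.0
tool_pos: [483.7, 92.9, 76.9]
eef_rot: [0.699, -0.109, 0.698, 0.11]
ft_force: [-1.6, 2.1, 6.2]
grip_width: 0.481
 t 4.0 p [483.7  92.9  76.9] yaw 107.8 x [ 0.001  0.001 -1.   ] F [-1.6  2.1  6.2] M [ 0.35  0.37 -0.05] w 41.1
```

View pics/w3.png

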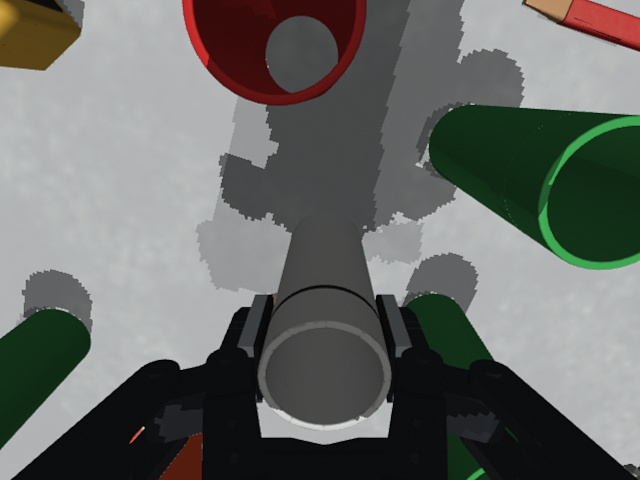

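The grip closed on 41.1 mm, with the bar standing at (483.7, 92.9). Lifting straight up.

```bash
python3 -m jog '30 -8 0 0 0; 30 -30 0 0 0; 30 -60 0 0 0; 30 -95 0 0 0; 30 -130 0 0 0; 30 -160 -15 2 3; 30 -175 -40 4 6; 30 -175 -70 7 10'; python3 -m jog '30 0 -30 3 2; 30 0 -65 7 4; 30 0 -95 10 6; 30 0 -113 12 8.5; 30 0 -116 12 8.5; 30 0 -116 12 8.5';  python3 -c "
from h import *
rep();ci=env.camera_info('wrist');im=env.snapshot('wrist');cv2.imwrite('pics/w4.png',im);cv2.imwrite('pics/s4.png',env.snapshot('side')[130:270,220:380].repeat(4,0).repeat(4,1));import pickle;pickle.dump(ci,open('w4.pkl','wb'))"
```

```text
time: 4.85
tool_pos: [512.5, 27.6, 253.6]
eef_rot: [0.707, -0.047, 0.704, 0.048]
ft_force: [0.2, -0.7, -3.9]
grip_width: 0.485
time: 5.45
tool_pos: [538.5, -85.1, 250.8]
eef_rot: [0.707, 0.005, 0.708, -0.004]
ft_force: [-0.4, 0.2, -3.2]
grip_width: 0.487
 t 5.45 p [538.5 -85.1 250.8] yaw 89.3 x [-0.001  0.001 -1.   ] F [-0.4  0.2 -3.2] M [ 0.06 -0.06 -0.  ] w 41.6
```

View pics/w4.png

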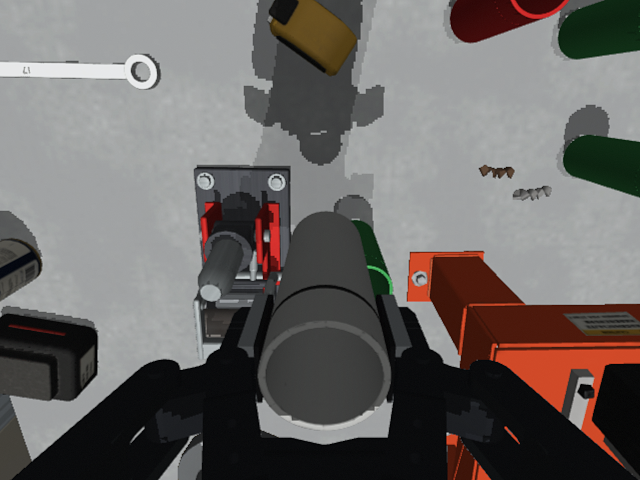

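View pics/s4.png

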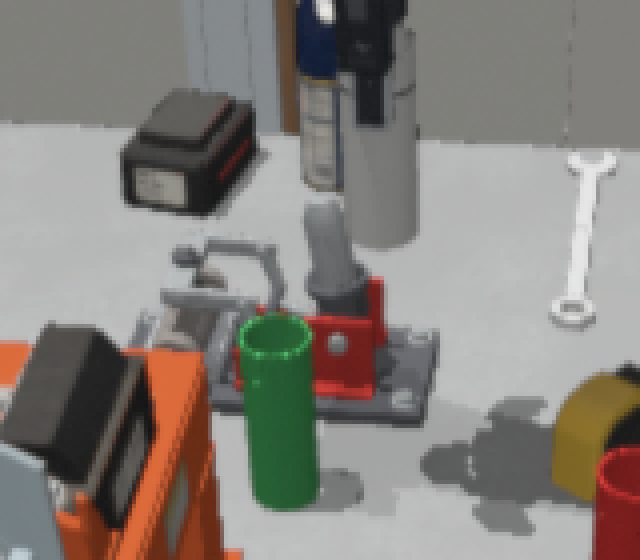

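w4: nose face near (211,292), collar ring near (230,247), plate front corners (194,167) and (291,167). s4 shows the handle leaning away from the robot. Green tube C stands close to the clamp's left side, its near wall about 25 mm from the plate edge.

```bash
python3 - <<'E'
from h import *; import pickle
ci=pickle.load(open('w4.pkl','rb'))
im=cv2.imread('pics/w4.png');cv2.imwrite("pics/w4c.png",cv2.resize(im[150:330,170:320],None,fx=3.3,fy=3.3,interpolation=cv2.INTER_CUBIC))
print("corners",plane('wrist',194.5,167,12,ci),plane('wrist',291,167,12,ci))
ns=(211,292.5); co=(230,247)
print("nose",[plane('wrist',*ns,z,ci) for z in (135,138,141)], "collar",[plane('wrist',*co,z,ci) for z in (79,82)])
sn=(220+322/4,130+205/4)
print(tri([ray('wrist',*ns,ci),ray('side',*sn)]))
print("side at y=-163", )
c,d=ray('side',*sn);print(c+d*(-164-c[1])/d[1], c+d*(-168-c[1])/d[1])
E
```

```text
corners [ 518.6 -212.2   12. ] [ 519.9 -117.9   12. ]
nose [array([ 591. , -170.3,  135. ]), array([ 589.4, -169.4,  138. ]), array([ 587.8, -168.4,  141. ])] collar [array([ 576.8, -167.6,   79. ]), array([ 575.7, -166.9,   82. ])]
(array([ 588.9, -170.1,  132.6]), array([3., 3.]))
side at y=-163
[ 585.33814693 -164.          134.62563388] [ 586.0235838  -168.          132.06871206]
```

View pics/w4c.png

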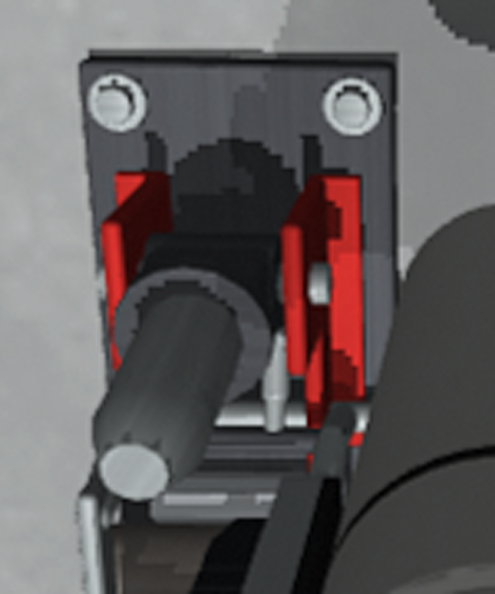

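Lateral estimates of the nose drift between -164 and -170, so I'll look from the mirrored side and average.

```bash
python3 -m jog '30 -5 -30 0 0; 30 -5 -70 0 0; 30 -5 -110 0 0; 30 -5 -145 0 0; 30 -5 -160 0 0; 30 -5 -160 0 0; 30 -5 -160 0 0';  python3 -c "
from h import *
rep();ci=env.camera_info('wrist');im=env.snapshot('wrist');cv2.imwrite('pics/w5.png',im);cv2.imwrite('pics/w5c.png',cv2.resize(im[150:350,290:490],(600,600),interpolation=cv2.INTER_CUBIC));import pickle;pickle.dump(ci,open('w5.pkl','wb'))"
```

```text
time: 6.25
tool_pos: [537.4, -243.4, 255.9]
eef_rot: [0.707, 0.004, 0.707, -0.003]
ft_force: [0.2, 0.8, -3.7]
grip_width: 0.487
 t 6.25 p [ 537.4 -243.4  255.9] yaw 89.4 x [-0.     0.002 -1.   ] F [ 0.2  0.8 -3.7] M [ 0.06 -0.05 -0.01] w 41.6
```

View pics/w5.png

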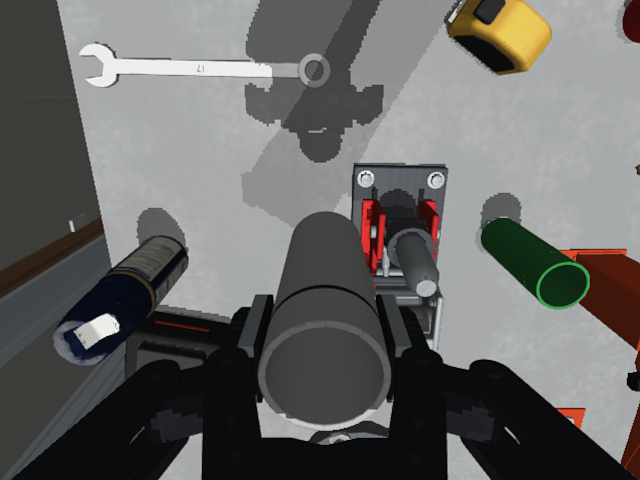

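View pics/w5c.png

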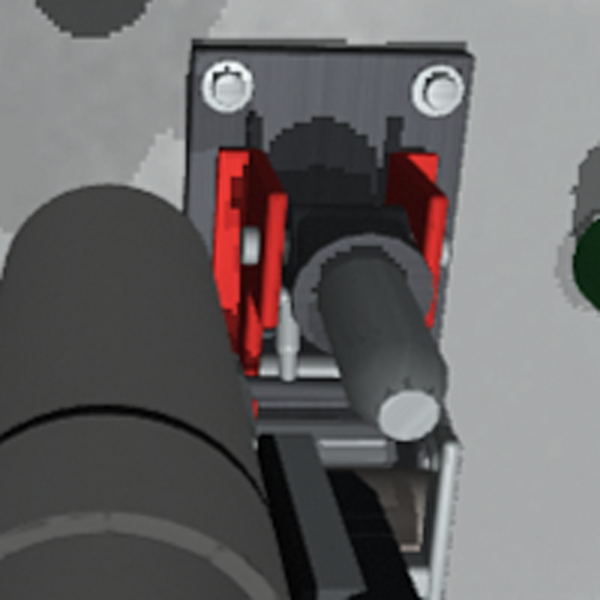

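w5: nose face at (426,288), collar ring about (411,248), plate corners (355,165) and (447,166).

```bash
python3 - <<'E'
from h import *; import pickle
a=pickle.load(open('w4.pkl','rb'));b=pickle.load(open('w5.pkl','rb'))
A=(210.5,292.4);B=(426,288.4)
print("nose tri",tri([ray('wrist',*A,a),ray('wrist',*B,b)]))
print("nose planes",plane('wrist',*A,138.5,a),plane('wrist',*B,138.5,b))
print("collar tri",tri([ray('wrist',230,247,a),ray('wrist',411.3,248.3,b)]),plane('wrist',411.3,248.3,81.5,b))
print("plate",plane('wrist',355,165,12,b),plane('wrist',447.5,166.5,12,b))
rep()
E
```

```text
nose tri (array([ 588.8, -169.2,  139.6]), array([0.2, 0.2]))
nose planes [ 589.1 -169.5  138.5] [ 589.6 -168.9  138.5]
collar tri (array([ 579. , -167.9,   79.1]), array([2., 2.])) [ 580.2 -168.3   81.5]
plate [ 518.8 -213.    12. ] [ 521.3 -121.3   12. ]
 t 6.3 p [ 537.7 -242.8  255.9] yaw 89.5 x [-0.     0.002 -1.   ] F [-0.2 -0.1 -3.7] M [ 0.    0.03 -0.  ] w 41.4
```

The nose is consistent at (589, -169, 139): z as geometry demands for a handle angle of -0.16. The pivot is near (575, -168, 50), with clamp yaw about -1.3°. Moving above it.

```bash
python3 -m jog '30 0 25 15 1; 30 0 50 32 1; 30 0 67 42 1; 30 5 74 46 1; 30 12 74 47 1; 30 18 74 47 1; 30 18 74 47 1; 30 18 74 47 1';  python3 -c "
from h import *
rep();print(shift([584.5,-169,227]));cv2.imwrite('pics/s6.png',cv2.resize(env.snapshot('side')[120:260,220:380],None,fx=4,fy=4,interpolation=cv2.INTER_CUBIC));cv2.imwrite('pics/c6.png',cv2.resize(env.snapshot('scene')[150:290,300:460],None,fx=4,fy=4,interpolation=cv2.INTER_CUBIC))"
```

```text
time: 7.1
tool_pos: [584.0, -173.6, 238.1]
eef_rot: [0.707, 0.011, 0.707, -0.012]
ft_force: [-0.1, -0.4, -3.8]
grip_width: 0.482
 t 7.1 p [ 584.  -173.6  238.1] yaw 88.1 x [-0.001 -0.    -1.   ] F [-0.1 -0.4 -3.8] M [-0.    0.01  0.06] w 41.1
[11.1  4.6  0.4]
```

View pics/s6.png

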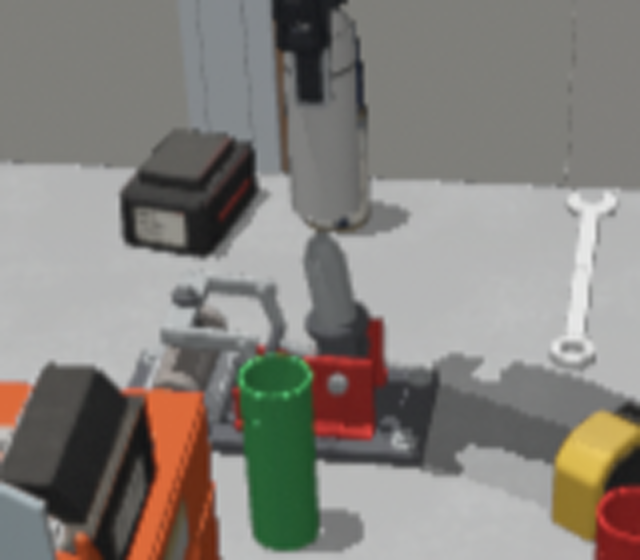

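View pics/c6.png

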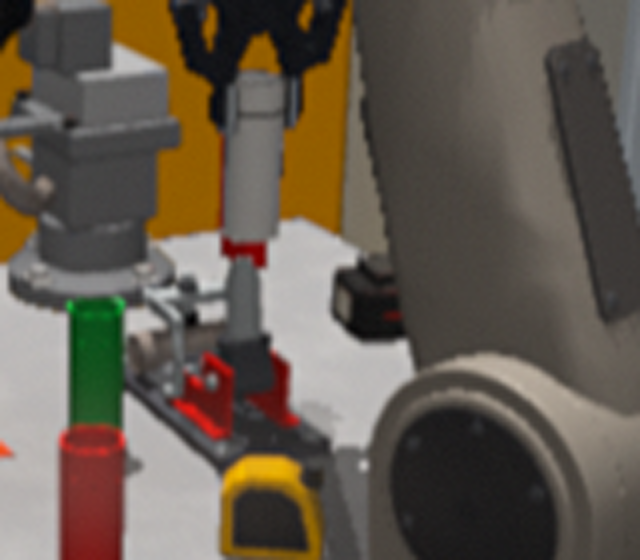

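```bash
python3 -m jog '30 4 3 0 0; 30 8 3.5 0 0; 30 8 3.5 0 0'; python3 -m jog '30 0 0 0 0;30 0 0 0 0'; python3 -m jog '30 0 0 0 0'; python3 -c "
from h import *
rep();print(shift([584.5,-169,227]))"
```

```text
time: 7.5
tool_pos: [584.5, -168.1, 229.4]
eef_rot: [0.707, 0.011, 0.708, -0.01]
ft_force: [-0.3, -0.9, -3.9]
grip_width: 0.479
time: 7.7
tool_pos: [585.0, -168.8, 230.4]
eef_rot: [0.707, 0.011, 0.707, -0.011]
ft_force: [-0.2, 0.9, -3.4]
grip_width: 0.489
time: 7.8
tool_pos: [585.0, -168.9, 230.4]
eef_rot: [0.707, 0.011, 0.707, -0.011]
ft_force: [0.1, 0.5, -2.5]
grip_width: 0.484
 t 7.8 p [ 585.  -168.9  230.4] yaw 88.3 x [ 0. -0. -1.] F [ 0.1  0.5 -2.5] M [-0.01 -0.   -0.02] w 41.3
[ 3.4 -0.1 -0.5]
```

```bash
python3 -m jog '30 8 0 0 0; 30 16 0 0 0; 30 22 0 0 0; 30 26 0 0 0; 30 26 0 0 0'; python3 -m jog '30 5 0 -0.3 0; 30 10 0 -0.6 0; 30 15 0 -1 0; 30 15 0 -1 0';python3 -m jog '30 4 0 -0.3 0; 30 8 0 -0.3 0; 30 12 0 -0.3 0; 30 12 0 -0.3 0'; python3 -c "
from h import *
rep();cv2.imwrite('pics/s7.png',cv2.resize(env.snapshot('side')[120:260,220:380],None,fx=4,fy=4,interpolation=cv2.INTER_CUBIC))"
```

```text
time: 8.3
tool_pos: [584.4, -168.5, 203.2]
eef_rot: [0.706, 0.011, 0.708, -0.011]
ft_force: [0.3, 0.1, -3.3]
grip_width: 0.485
time: 8.7
tool_pos: [583.3, -168.4, 188.3]
eef_rot: [0.706, 0.011, 0.708, -0.011]
ft_force: [0.1, 0.5, -2.6]
grip_width: 0.484
time: 9.1
tool_pos: [583.2, -168.4, 176.5]
eef_rot: [0.707, 0.011, 0.707, -0.011]
ft_force: [0.4, -0.5, -3.8]
grip_width: 0.486
 t 9.1 p [ 583.2 -168.4  176.5] yaw 88.3 x [-0.001  0.    -1.   ] F [ 0.4 -0.5 -3.8] M [ 0.03 -0.    0.01] w 41.5
```

View pics/s7.png

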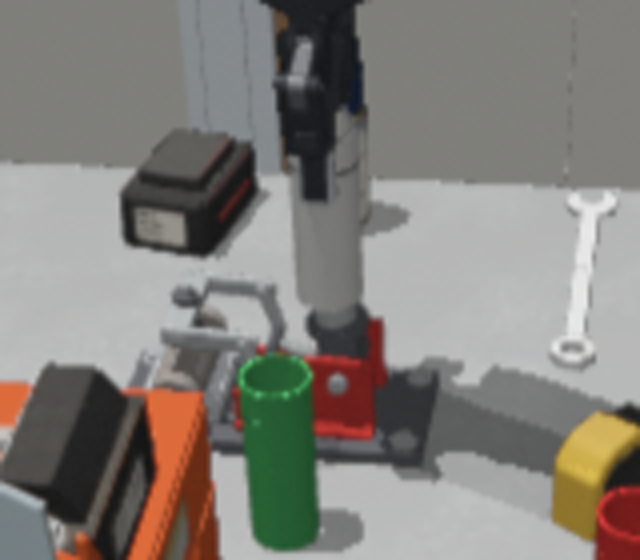

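The stub is inside and there is no contact force yet; about 15 mm remain. Continuing in small steps.

```bash
python3 -m jog '30 4 0 -0.2 0; 30 7 0 -0.5 0; 30 10 0 -0.5 0; 30 10 0 -0.5 0'; python3 -m jog '30 1.5 0 0 0; 30 3 0 0 0; 30 3 0 0 0';python3 -m jog '30 1 0 0 0; 30 2 0 0 0; 30 2 0 0 0'; python3 -c "
from h import *
rep()"
```

```text
time: 9.55
tool_pos: [582.8, -168.5, 166.7]
eef_rot: [0.707, 0.011, 0.707, -0.011]
ft_force: [0.0, -0.3, -3.1]
grip_width: 0.478
time: 9.85
tool_pos: [583.1, -168.6, 164.1]
eef_rot: [0.707, 0.011, 0.707, -0.011]
ft_force: [0.3, -0.6, -3.3]
grip_width: 0.478
time: 10.15
tool_pos: [583.0, -168.6, 162.1]
eef_rot: [0.707, 0.011, 0.707, -0.011]
ft_force: [0.8, -0.3, -3.1]
grip_width: 0.483
 t 10.15 p [ 583.  -168.6  162.1] yaw 88.3 x [-0.  0. -1.] F [ 0.8 -0.3 -3.1] M [ 0.04  0.01 -0.01] w 41.3
```

```bash
python3 -m jog '30 1 0 0 0; 30 1.5 0 0 0; 30 1.5 0 0 0'; python3 -m jog '30 1 0 0 0; 30 1.5 0 0 0; 30 1.5 0 0 0';python3 -c "
from h import *
rep();cv2.imwrite('pics/s8.png',cv2.resize(env.snapshot('side')[120:260,220:380],None,fx=4,fy=4,interpolation=cv2.INTER_CUBIC))"
```

```text
time: 10.45
tool_pos: [583.3, -168.7, 161.0]
eef_rot: [0.707, 0.011, 0.707, -0.011]
ft_force: [0.1, 1.6, -2.0]
grip_width: 0.487
time: 10.75
tool_pos: [583.7, -168.8, 160.6]
eef_rot: [0.708, 0.011, 0.707, -0.011]
ft_force: [-0.7, 0.1, 5.3]
grip_width: 0.484
 t 10.75 p [ 583.7 -168.8  160.6] yaw 88.3 x [ 0.001  0.    -1.   ] F [-0.7  0.1  5.3] M [0.27 0.49 0.03] w 41.4
```

View pics/s8.png

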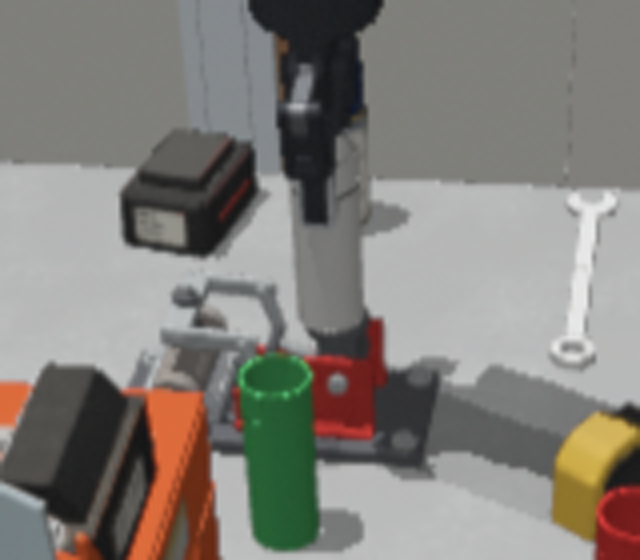

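Contact: Fz stepped from -3.3 to +5 N at the collar height (TCP 160.7, i.e. bar bottom ≈ 84). The -x rim of the still-tilted collar touches first. Now I'll bring the handle upright under the bar with light down pressure, so that it seats flush.

```bash
python3 -m jog '30 0.3 0 -1 0; 30 0.6 0 -2 0; 30 0.9 0 -3 0; 30 0.9 0 -3 0'; python3 -m jog '30 0.3 0 -1 0; 30 0.6 0 -2 0; 30 0.9 0 -3 0; 30 0.9 0 -3 0'; python3 -c "
from h import *
rep()"
```

```text
time: 11.2
tool_pos: [581.7, -168.7, 160.1]
eef_rot: [0.708, 0.011, 0.706, -0.011]
ft_force: [0.5, 1.1, 6.0]
grip_width: 0.487
time: 11.6
tool_pos: [580.2, -168.6, 159.9]
eef_rot: [0.71, 0.011, 0.704, -0.011]
ft_force: [1.5, 1.5, 7.0]
grip_width: 0.484
 t 11.6 p [ 580.2 -168.6  159.9] yaw 88.3 x [ 0.007 -0.    -1.   ] F [1.5 1.5 7. ] M [ 0.23 -0.39 -0.04] w 41.3
```

```bash
python3 -m jog '30 0.3 0 -1 0; 30 0.6 0 -2 0; 30 0.9 0 -3 0; 30 0.9 0 -3 0'; python3 -c "
from h import *
rep();cv2.imwrite('pics/s9.png',cv2.resize(env.snapshot('side')[120:260,220:380],None,fx=4,fy=4,interpolation=cv2.INTER_CUBIC))"
```

```text
time: 12.0
tool_pos: [579.1, -168.6, 159.9]
eef_rot: [0.711, 0.01, 0.703, -0.011]
ft_force: [4.9, 0.5, 7.4]
grip_width: 0.485
 t 12.0 p [ 579.1 -168.6  159.9] yaw 88.3 x [ 0.011 -0.001 -1.   ] F [4.9 0.5 7.4] M [ 0.26 -0.99  0.04] w 41.4
```

View pics/s9.png

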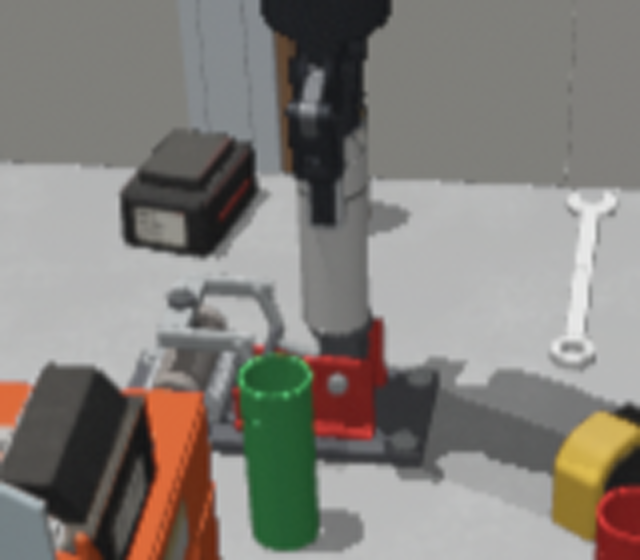

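```bash
python3 -m jog '30 1 0 0 0; 30 2 0 0 0; 30 2 0 0 0'; python3 -m jog '30 0.7 0 -1 0; 30 1.5 0 -2 0; 30 1.5 0 -2 0'; python3 -c "
from h import *
rep()"
```

```text
time: 12.35
tool_pos: [579.5, -168.7, 159.5]
eef_rot: [0.711, 0.01, 0.703, -0.011]
ft_force: [1.1, 1.6, 15.3]
grip_width: 0.482
time: 12.65
tool_pos: [578.9, -168.7, 159.4]
eef_rot: [0.712, 0.01, 0.702, -0.011]
ft_force: [2.7, 1.5, 20.0]
grip_width: 0.482
 t 12.65 p [ 578.9 -168.7  159.4] yaw 88.3 x [ 0.016 -0.    -1.   ] F [ 2.7  1.5 20. ] M [ 0.71 -0.36 -0.01] w 41.1
```

```bash
python3 - <<'E'
from h import *
n=lambda a:np.array([-np.sin(a),np.cos(a)]);t=lambda a:np.array([-np.cos(a),-np.sin(a)])
def G(th,d): 
    ph=th+d; return 32*n(th)+17.5*t(th)-21*t(ph)+96*n(ph)
for d in (0.08,.16):
  print(d,[(th,np.round(G(th,d),1).tolist()) for th in (-.16,-.08,0,.1,.2,.3,.36,.4,.42)])
E
```

```text
0.08 [(-0.16, [16.4, 128.4]), (-0.08, [6.1, 129.3]), (0, [-4.2, 129.4]), (0.1, [-17.1, 128.3]), (0.2, [-29.9, 126.0]), (0.3, [-42.3, 122.3]), (0.36, [-49.5, 119.6]), (0.4, [-54.3, 117.5]), (0.42, [-56.6, 116.4])]
0.16 [(-0.16, [8.8, 130.4]), (-0.08, [-1.6, 130.7]), (0, [-12.1, 130.1]), (0.1, [-25.0, 128.3]), (0.2, [-37.7, 125.1]), (0.3, [-50.0, 120.7]), (0.36, [-57.1, 117.5]), (0.4, [-61.8, 115.2]), (0.42, [-64.1, 113.9])]
```

Solidly seated: 23 N down with no further travel. Measured geometry matches the collar height. Now pull along the arc, easing the down-push.

```bash
python3 -m jog '30 -0.3 0 -2 0; 30 -0.6 0 -4 0; 30 -0.9 0 -6 0; 30 -1 0 -8 0; 30 -1 0 -8 0'; python3 -c "
from h import *
rep()"
```

```text
time: 13.15
tool_pos: [571.7, -168.8, 159.3]
eef_rot: [0.713, 0.01, 0.701, -0.011]
ft_force: [6.6, 1.2, 11.8]
grip_width: 0.49
 t 13.15 p [ 571.7 -168.8  159.3] yaw 88.3 x [ 0.017 -0.002 -1.   ] F [ 6.6  1.2 11.8] M [ 0.23 -1.49 -0.03] w 41.8
```

```bash
python3 -m jog '30 0 0 -2 0; 30 0 0 -4 0; 30 0.2 0 -6 0; 30 0.4 0 -8 0; 30 0.4 0 -8 0'; python3 -m jog '30 0 0 -2 0; 30 0.3 0 -4 0; 30 0.6 0 -6 0; 30 1 0 -8 0; 30 1 0 -8 0'; python3 -c "
from h import *
rep();cv2.imwrite('pics/s10.png',cv2.resize(env.snapshot('side')[120:260,220:380],None,fx=4,fy=4,interpolation=cv2.INTER_CUBIC))"
```

```text
time: 13.65
tool_pos: [566.0, -168.3, 159.0]
eef_rot: [0.715, 0.009, 0.699, -0.011]
ft_force: [9.8, 1.1, 7.7]
grip_width: 0.485
time: 14.15
tool_pos: [558.8, -168.0, 158.2]
eef_rot: [0.715, 0.009, 0.699, -0.011]
ft_force: [11.0, 1.1, 8.0]
grip_width: 0.485
 t 14.15 p [ 558.8 -168.   158.2] yaw 88.3 x [ 0.024 -0.003 -1.   ] F [11.   1.1  8. ] M [ 0.23 -2.99 -0.03] w 41.4
```

View pics/s10.png

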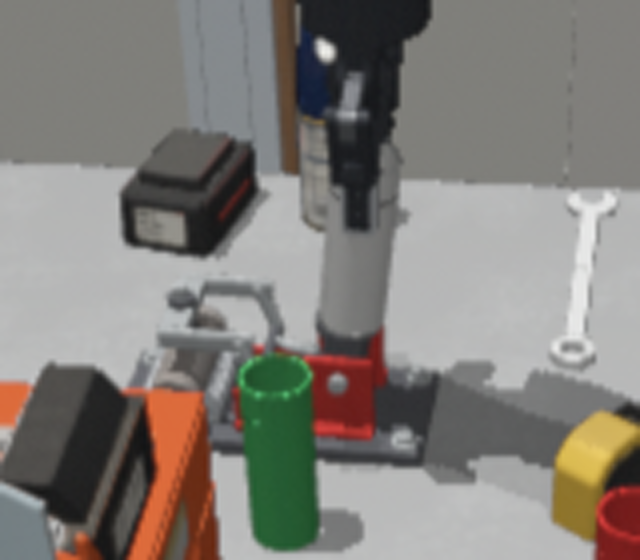

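```bash
python3 -m jog '30 0.2 0 -2 0; 30 0.6 0 -4 0; 30 0.9 0 -6 0; 30 1.2 0 -8 0; 30 1.2 0 -8 0'; python3 -m jog '30 0.3 0 -2 0; 30 0.7 0 -4 0; 30 1.2 0 -6 0; 30 1.8 0 -8 0; 30 1.8 0 -8 0'; python3 -c "
from h import *
rep()"
```

```text
time: 14.7
tool_pos: [550.9, -167.7, 156.9]
eef_rot: [0.715, 0.009, 0.699, -0.011]
ft_force: [11.4, 0.4, 8.0]
grip_width: 0.482
time: 15.2
tool_pos: [542.5, -167.5, 155.0]
eef_rot: [0.715, 0.009, 0.699, -0.011]
ft_force: [10.5, 1.5, 8.1]
grip_width: 0.482
 t 15.2 p [ 542.5 -167.5  155. ] yaw 88.3 x [ 0.023 -0.003 -1.   ] F [10.5  1.5  8.1] M [ 0.3  -2.81  0.05] w 41.1
```

```bash
python3 -m jog '30 0.4 0 -2 0; 30 0.8 0 -4 0; 30 1.3 0 -6 0; 30 1.9 0 -8 0; 30 1.9 0 -8 0'; python3 -m jog '30 0.6 0 -2 0; 30 1.1 0 -4 0; 30 1.7 0 -6 0; 30 2.4 0 -8 0; 30 2.4 0 -8 0'; python3 -c "
from h import *
rep();cv2.imwrite('pics/s11.png',cv2.resize(env.snapshot('side')[120:260,220:380],None,fx=4,fy=4,interpolation=cv2.INTER_CUBIC))"
```

```text
time: 15.7
tool_pos: [532.5, -167.2, 152.1]
eef_rot: [0.714, 0.01, 0.7, -0.011]
ft_force: [8.2, 1.7, 7.4]
grip_width: 0.483
time: 16.2
tool_pos: [521.3, -166.8, 148.3]
eef_rot: [0.711, 0.01, 0.703, -0.011]
ft_force: [2.9, -0.2, 6.4]
grip_width: 0.486
 t 16.2 p [ 521.3 -166.8  148.3] yaw 88.3 x [ 0.012 -0.001 -1.   ] F [ 2.9 -0.2  6.4] M [ 0.35 -1.36  0.07] w 41.5
```

View pics/s11.png

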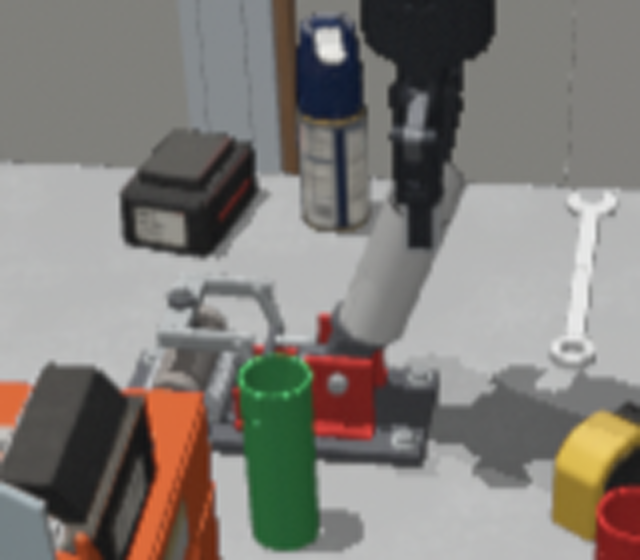

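The bar leans with the handle and the pull is dropping (2.9 N), so it is near the dead point. Creeping on in small steps.

```bash
python3 -m jog '30 0.5 0 -1.5 0; 30 1.1 0 -3 0; 30 1.1 0 -3 0'; python3 -m jog '30 0.5 0 -1 0; 30 0.9 0 -2 0; 30 0.9 0 -2 0'; python3 -c "
from h import *
rep();cv2.imwrite('pics/s12.png',cv2.resize(env.snapshot('side')[120:260,220:380],None,fx=4,fy=4,interpolation=cv2.INTER_CUBIC))"
```

```text
time: 16.55
tool_pos: [518.0, -166.7, 146.4]
eef_rot: [0.711, 0.01, 0.703, -0.011]
ft_force: [4.8, 0.4, 2.3]
grip_width: 0.486
time: 16.85
tool_pos: [516.8, -166.6, 145.7]
eef_rot: [0.711, 0.01, 0.703, -0.011]
ft_force: [6.3, 0.4, 2.1]
grip_width: 0.487
 t 16.85 p [ 516.8 -166.6  145.7] yaw 88.3 x [ 0.013 -0.002 -1.   ] F [6.3 0.4 2.1] M [ 0.22 -2.1  -0.02] w 41.6
```

View pics/s12.png

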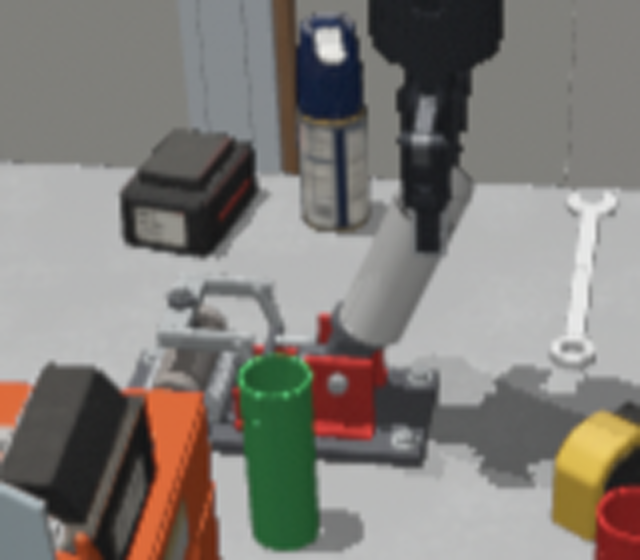

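```bash
python3 - <<'E'
from h import *
n=lambda a:np.array([-np.sin(a),np.cos(a)]);t=lambda a:np.array([-np.cos(a),-np.sin(a)])
P=np.array([575,-168.3,50.])
im=cv2.imread('pics/s12.png')
def crop(p): q=px('side',p); return np.round((q-[220,120])*4,0)
W=lambda v:P+[v[0],-0.02*v[0],v[1]]
print("pivot",crop(P),"cheekfront",crop(P+[0,25,0]))
for th in (.34,.38,.42):
    print("th",th,"collar -x edge",crop(W(32*n(th)+21*t(th))),"+x edge",crop(W(32*n(th)-21*t(th))), "behind")
g=np.array([516.7-575,145.7+19-50])
for ph in (.42,.48,.54,.6):
    b=g-96*n(ph); print("ph",ph,"bottom c",np.round(b,1),"r,ang of bottom",np.round(np.hypot(*b),1),round(np.arctan2(-b[0],b[1]),3),"corners",crop(W(b+21*t(ph))),crop(W(b-21*t(ph))),"top",crop(W(b+118*n(ph)+21*t(ph))),crop(W(b+118*n(ph)-21*t(ph))))
E
python3 -c "
import cv2;im=cv2.imread('pics/s12.png');cv2.imwrite('pics/s12z.png',cv2.resize(im[150:450,250:520],None,fx=2.0,fy=2.0,interpolation=cv2.INTER_CUBIC))"
```

```text
pivot [344. 354.] cheekfront [339. 377.]
th 0.34 collar -x edge [390. 327.] +x edge [328. 305.] behind
th 0.38 collar -x edge [392. 329.] +x edge [330. 305.] behind
th 0.42 collar -x edge [393. 331.] +x edge [333. 305.] behind
ph 0.42 bottom c [-19.2  27. ] r,ang of bottom 33.1 0.616 corners [403. 334.] [342. 308.] top [480. 191.] [416. 162.]
ph 0.48 bottom c [-14.   29.5] r,ang of bottom 32.7 0.442 corners [394. 332.] [335. 303.] top [481. 194.] [419. 162.]
ph 0.54 bottom c [-8.9 32.4] r,ang of bottom 33.6 0.27 corners [385. 329.] [328. 297.] top [482. 196.] [422. 161.]
ph 0.6 bottom c [-4.1 35.5] r,ang of bottom 35.7 0.115 corners [376. 326.] [321. 291.] top [482. 199.] [425. 161.]
```

View pics/s12z.png

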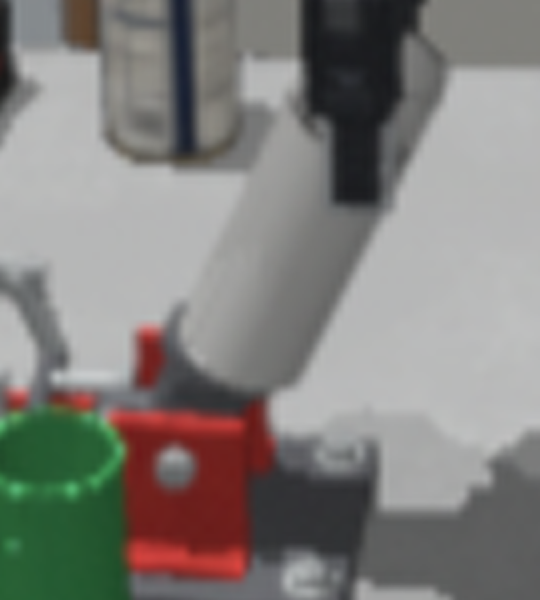

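```bash
cat > ang.py <<'E'
from h import *
def bp(u,v,y0=-168.3):
    c,d=ray('side',u,v); t=(y0-c[1])/d[1]; return c+d*t
def ang(L,Rr):
    out=[]
    for (a,b) in (L,Rr):
        p,q=bp(*a),bp(*b); out.append(np.arctan2(-(q-p)[0],(q-p)[2]))
    return np.round(out,3)
E
python3 - <<'E'
from ang import *
z=lambda x,y:(220+(250+x/2)/4,120+(150+y/2)/4)
print("s12 bar:",ang((z(184,335),z(268,140)),(z(300,375),z(385,215))), ang((z(184,335),z(292,92)),(z(300,375),z(448,75))))
a,b=z(184,340),z(297,382); p,q=bp(*a),bp(*b);print("bottom edge angle",np.arctan2((p-q)[2],(p-q)[0]),p,q)
# check with original vertical bar in side0: c2 edges
print("vertical check",[ang((C2(279,360),C2(281,440)),(C2(337,355),C2(335,440)))])
E
```

```text
s12 bar: [0.37  0.417] [0.379 0.392]
bottom edge angle 0.3730219361005011 [ 575.60076985 -168.3          76.41476345] [ 539.65865259 -168.3          62.34903865]
vertical check [array([ 3.136, -3.138])]
```

```bash
python3 -m jog '30 0.6 0 -1 0; 30 1.2 0 -2 0; 30 1.2 0 -2 0'; python3 -c "
from h import *
rep();im=env.snapshot('side');cv2.imwrite('pics/s13raw.png',im);cv2.imwrite('pics/s13.png',cv2.resize(im[155:235,280:350],None,fx=8,fy=7.5,interpolation=cv2.INTER_CUBIC))"
```

```text
time: 17.2
tool_pos: [515.5, -166.6, 144.8]
eef_rot: [0.712, 0.01, 0.702, -0.011]
ft_force: [7.1, 1.3, 1.4]
grip_width: 0.481
 t 17.2 p [ 515.5 -166.6  144.8] yaw 88.3 x [ 0.014 -0.002 -1.   ] F [7.1 1.3 1.4] M [ 0.25 -2.18  0.03] w 41.1
```

View pics/s13.png

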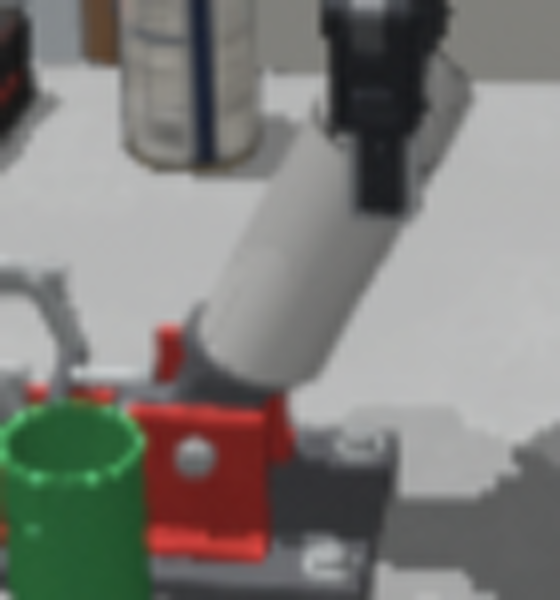

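```bash
python3 - <<'E'
import cv2,numpy as np
def up(p,raw=False):
    im=cv2.imread(p)
    if raw: im=cv2.resize(im[120:260,220:380],None,fx=4,fy=4,interpolation=cv2.INTER_CUBIC)
    return cv2.resize(im[280:400,290:420],None,fx=2,fy=4.5,interpolation=cv2.INTER_CUBIC)
cv2.imwrite('pics/cmp.png',np.hstack([up('pics/s11.png'),up('pics/s12.png'),up('pics/s13raw.png',True)]))
E
```

```text
(no output)
```

View pics/cmp.png

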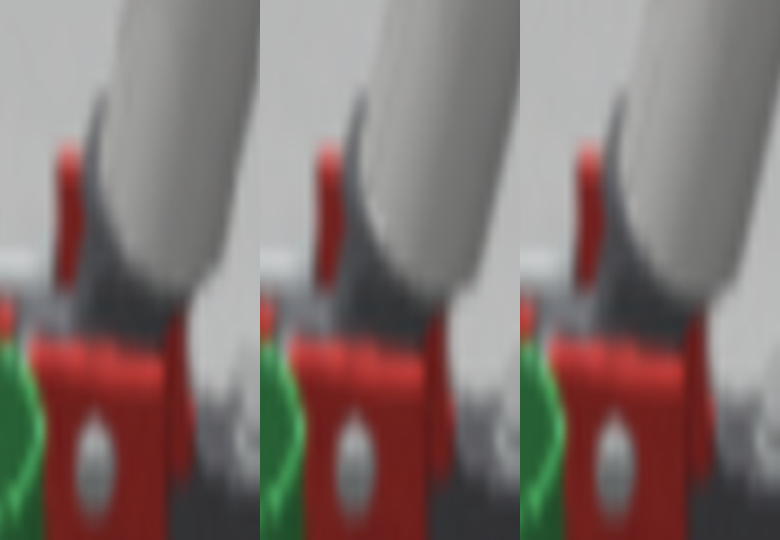

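The collar doesn't move across the three frames (tip at the same pixel), while the bar only rocks in its play. So the handle is already at its end stop; I'll stop pulling and relax.

```bash
python3 -m jog '30 -1 0 2 0; 30 -2 0 4 0; 30 -2.4 0 5 0; 30 -2.4 0 5 0'; python3 -c "
from h import *
rep()"
```

```text
time: 17.65
tool_pos: [516.1, -166.6, 145.3]
eef_rot: [0.708, 0.011, 0.706, -0.011]
ft_force: [5.0, 1.0, 0.8]
grip_width: 0.482
 t 17.65 p [ 516.1 -166.6  145.3] yaw 88.3 x [ 0.004 -0.    -1.   ] F [5.  1.  0.8] M [ 0.25 -1.72  0.03] w 41.2
```

```bash
python3 -m jog '30 -0.7 0 1.5 0; 30 -1.2 0 3 0; 30 -1.2 0 3 0'; python3 -c "
from h import *
rep()"
```

```text
time: 17.95
tool_pos: [516.7, -166.6, 145.8]
eef_rot: [0.707, 0.011, 0.707, -0.011]
ft_force: [1.6, 1.4, 3.8]
grip_width: 0.481
 t 17.95 p [ 516.7 -166.6  145.8] yaw 88.3 x [-0.001  0.001 -1.   ] F [1.6 1.4 3.8] M [ 0.3  -0.85  0.04] w 41.1
```

```bash
python3 -m jog '30 -2 0 0.3 0; 30 -4 0 -0.4 0; 30 -6 0 -1.5 0; 30 -6 0 -1.5 0'; python3 -c "
from h import *
rep()"; python3 -m jog '30 -2 0 -0.8 0; 30 -4 0 -1.7 0; 30 -6.4 0 -2.8 0; 30 -9 0 -4 0; 30 -9 0 -4 0'; python3 -c "
from h import *
rep();cv2.imwrite('pics/s14.png',cv2.resize(env.snapshot('side')[120:260,220:380],None,fx=4,fy=4,interpolation=cv2.INTER_CUBIC))"
```

```text
time: 18.35
tool_pos: [514.8, -166.5, 151.5]
eef_rot: [0.706, 0.011, 0.708, -0.011]
ft_force: [3.0, 0.2, -2.6]
grip_width: 0.484
 t 18.35 p [ 514.8 -166.5  151.5] yaw 88.3 x [-0.002  0.    -1.   ] F [ 3.   0.2 -2.6] M [ 0.11 -0.64  0.  ] w 41.3
time: 18.85
tool_pos: [510.9, -166.5, 161.0]
eef_rot: [0.707, 0.011, 0.707, -0.011]
ft_force: [0.0, 0.2, -3.3]
grip_width: 0.488
 t 18.85 p [ 510.9 -166.5  161. ] yaw 88.3 x [-0.001  0.001 -1.   ] F [ 0.   0.2 -3.3] M [ 0.1  -0.2   0.04] w 41.7
```

View pics/s14.png

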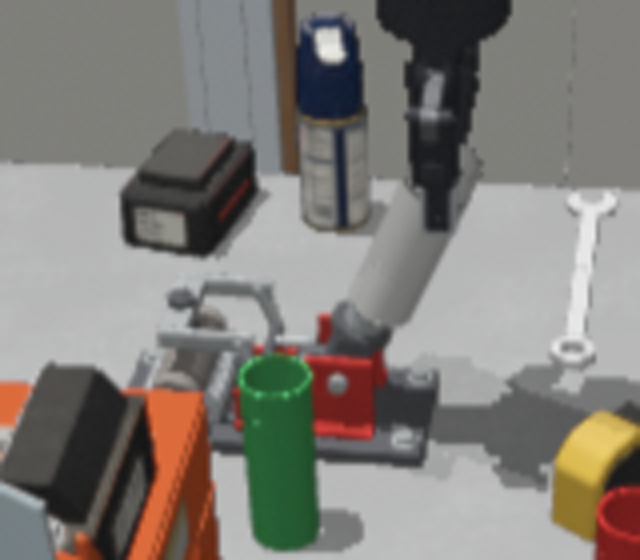

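No force while sliding. Drawing the rest of the way off.

```bash
python3 -m jog '30 -4 0 -1.8 0; 30 -8 0 -3.6 0; 30 -13 0 -5.8 0; 30 -18 0 -8 0; 30 -18 0 -8 0'; python3 -c "
from h import *
rep()"; python3 -m jog '30 -5 0 -2.2 0; 30 -11 0 -4.9 0; 30 -18 0 -8 0; 30 -25 0 -11 0; 30 -33 0 -15 0; 30 -40 0 -18 0; 30 -40 0 -18 0'; python3 -c "
from h import *
rep();im=env.snapshot('side');cv2.imwrite('pics/s15raw.png',im);cv2.imwrite('pics/s15.png',cv2.resize(im[120:260,220:380],None,fx=4,fy=4,interpolation=cv2.INTER_CUBIC))"
```

```text
time: 19.4
tool_pos: [503.3, -166.7, 179.6]
eef_rot: [0.707, 0.011, 0.707, -0.011]
ft_force: [0.9, 0.5, -3.5]
grip_width: 0.483
 t 19.4 p [ 503.3 -166.7  179.6] yaw 88.2 x [ 0.  0. -1.] F [ 0.9  0.5 -3.5] M [ 0.02  0.04 -0.01] w 41.3
time: 20.1
tool_pos: [486.0, -166.1, 220.1]
eef_rot: [0.708, 0.011, 0.706, -0.011]
ft_force: [0.3, -0.3, -3.7]
grip_width: 0.483
 t 20.1 p [ 486.  -166.1  220.1] yaw 88.3 x [ 0.002  0.    -1.   ] F [ 0.3 -0.3 -3.7] M [-0.02  0.01 -0.07] w 41.2
```

View pics/s15.png

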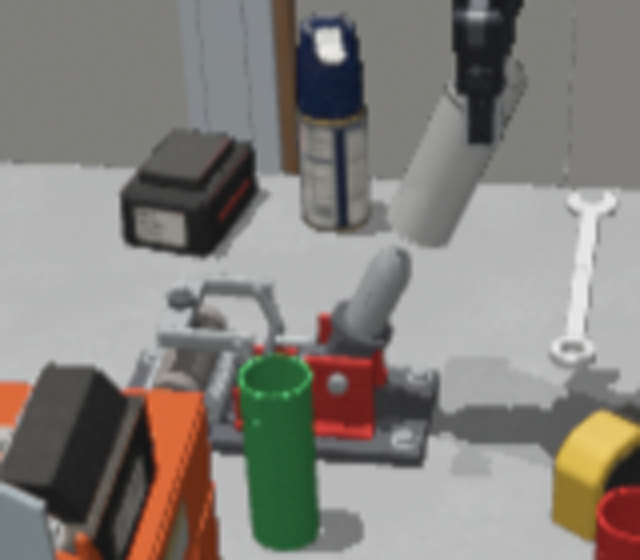

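```bash
python3 - <<'E'
from ang import *
u,v=220+398/4,120+255/4
p=bp(u+.5,v-1.5,-168); print(p, np.arctan2(-(p[0]-575),p[2]-50), np.hypot(p[0]-575,p[2]-50))
k=lambda x,y:(220+x/4,120+y/4)
print("stub edges",ang((k(338,303),k(372,252)),(k(383,322),k(411,266))))
print("bar",ang((k(391,218),k(440,100)),(k(446,240),k(520,85))))
rep()
E
```

```text
[ 537.5169989  -168.          131.82249462] 0.4295706106070254 89.99942220851949
stub edges [0.524 0.404]
bar [0.356 0.381]
 t 20.15 p [ 485.9 -165.8  219.5] yaw 88.3 x [ 0.002  0.    -1.   ] F [-0.1 -0.4 -3.9] M [0.02 0.09 0.02] w 41.3
```

Handle measured at 0.43 rad with r = 90.0 mm from the pivot, so it is at the stop. The bar is off and leans about 0.4 rad in the grip. Carrying it back above the standing spot, offset so I can roll it upright on its lower rim.

```bash
python3 -m jog '30 -6 25 -5 0; 30 -12 60 -12 -2; 30 -12 100 -20 -5; 30 -12 140 -28 -9; 30 -12 180 -36 -13; 30 -12 215 -43 -17; 30 -12 238 -47 -19.5; 30 -12 246 -47 -19.5'; python3 -m jog '30 5 0 0 0; 30 15 0 0 0; 30 30 0 0 0; 30 50 0 0 0; 30 75 0 0 0; 30 100 0 0 0; 30 115 0 0 0; 30 115 0 0 0'; python3 -c "
from h import *
rep();im=env.snapshot('side');cv2.imwrite('pics/s16raw.png',im);cv2.imwrite('pics/s16.png',cv2.resize(im[190:330,260:420],None,fx=4,fy=4,interpolation=cv2.INTER_CUBIC));cv2.imwrite('pics/c16.png',cv2.resize(env.snapshot('scene')[180:340,210:410],None,fx=4,fy=3.7,interpolation=cv2.INTER_CUBIC))"
```

```text
time: 20.95
tool_pos: [445.7, 84.2, 230.5]
eef_rot: [0.698, -0.111, 0.699, 0.111]
ft_force: [-0.9, -0.1, -3.5]
grip_width: 0.484
time: 21.75
tool_pos: [444.1, 78.8, 113.2]
eef_rot: [0.697, -0.109, 0.701, 0.107]
ft_force: [-0.5, 0.0, -2.6]
grip_width: 0.486
 t 21.75 p [444.1  78.8 113.2] yaw 107.5 x [-0.005 -0.003 -1.   ] F [-0.5  0.  -2.6] M [0.01 0.12 0.03] w 41.5
```

View pics/s16.png

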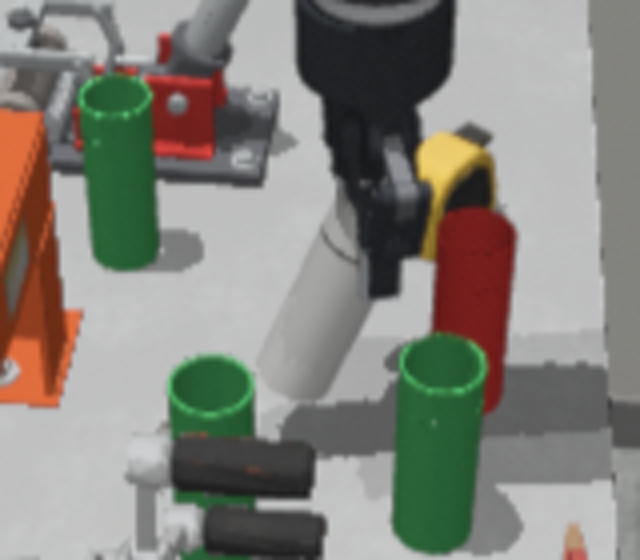

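View pics/c16.png

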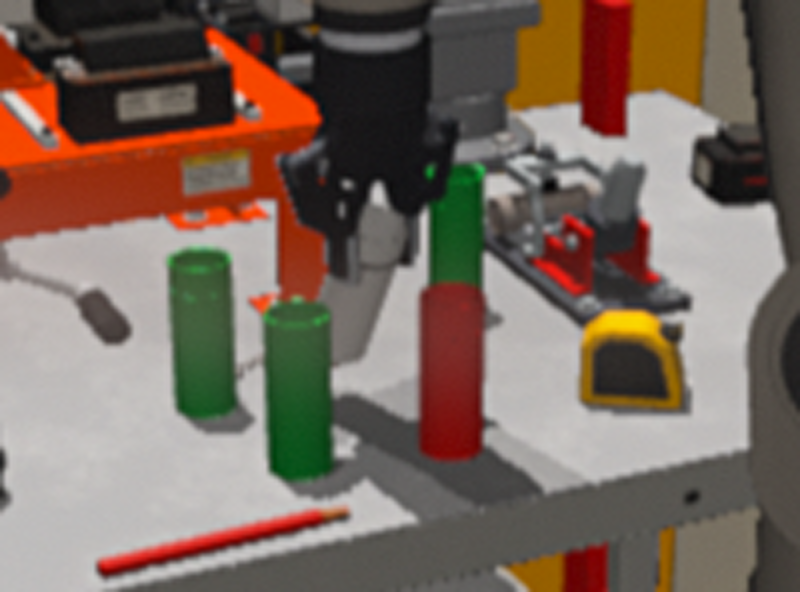

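Clear of the neighbours; the bar leans about 0.45 rad. Lowering to touch.

```bash
python3 -m jog '30 8 0 0 0; 30 16 0 0 0; 30 23 0 0 0; 30 28 0 0 0; 30 30 0 0 0; 30 30 0 0 0'; python3 -m jog '30 1.5 0 0 0; 30 3 0 0 0; 30 3 0 0 0';  python3 -m jog '30 1 0 0 0; 30 2 0 0 0; 30 2 0 0 0'; python3 -m jog '30 1 0 0 0; 30 2 0 0 0; 30 2 0 0 0'
```

```text
time: 22.45
tool_pos: [445.9, 81.6, 85.5]
eef_rot: [0.698, -0.109, 0.699, 0.109]
ft_force: [0.8, 0.3, -2.7]
grip_width: 0.48
time: 22.75
tool_pos: [446.1, 81.6, 82.8]
eef_rot: [0.699, -0.109, 0.699, 0.109]
ft_force: [0.2, 0.0, -3.0]
grip_width: 0.482
time: 23.05
tool_pos: [446.1, 81.6, 80.7]
eef_rot: [0.699, -0.109, 0.699, 0.109]
ft_force: [-0.6, -0.0, -5.0]
grip_width: 0.488
time: 23.35
tool_pos: [446.0, 81.6, 78.6]
eef_rot: [0.699, -0.109, 0.699, 0.109]
ft_force: [-0.4, -0.1, -3.9]
grip_width: 0.48
```

```bash
python3 -m jog '30 0.7 0 0 0; 30 1.5 0 0 0; 30 1.5 0 0 0';  python3 -m jog '30 0.7 0 0 0; 30 1.5 0 0 0; 30 1.5 0 0 0'
```

```text
time: 23.65
tool_pos: [446.0, 81.6, 77.2]
eef_rot: [0.699, -0.109, 0.699, 0.109]
ft_force: [0.6, 1.1, -3.8]
grip_width: 0.485
time: 23.95
tool_pos: [446.3, 81.7, 75.9]
eef_rot: [0.699, -0.109, 0.699, 0.109]
ft_force: [-0.3, 1.1, -2.7]
grip_width: 0.482
```

```bash
python3 -m jog '30 0.7 0 0 0; 30 1.5 0 0 0; 30 1.5 0 0 0';  python3 -m jog '30 0.7 0 0 0; 30 1.5 0 0 0; 30 1.5 0 0 0'
```

```text
time: 24.25
tool_pos: [446.6, 81.7, 75.4]
eef_rot: [0.699, -0.109, 0.699, 0.109]
ft_force: [-3.3, -0.2, 9.8]
grip_width: 0.487
time: 24.55
tool_pos: [446.9, 81.7, 75.2]
eef_rot: [0.699, -0.108, 0.699, 0.11]
ft_force: [-6.7, -2.1, 22.2]
grip_width: 0.484
```

```bash
python3 -m jog '30 0 0 2 0; 30 -0.2 0 4 0; 30 -0.5 0 6 0; 30 -0.5 0 6 0'; python3 -c "
from h import *
rep();im=env.snapshot('side');cv2.imwrite('pics/s17.png',cv2.resize(im[190:330,260:420],None,fx=4,fy=4,interpolation=cv2.INTER_CUBIC))"
```

```text
time: 24.95
tool_pos: [450.3, 82.8, 75.5]
eef_rot: [0.697, -0.108, 0.701, 0.11]
ft_force: [-11.6, -2.7, 28.3]
grip_width: 0.483
 t 24.95 p [450.3  82.8  75.5] yaw 107.7 x [-0.006  0.001 -1.   ] F [-11.6  -2.7  28.3] M [-0.65  2.86 -0.  ] w 41.2
```

View pics/s17.png

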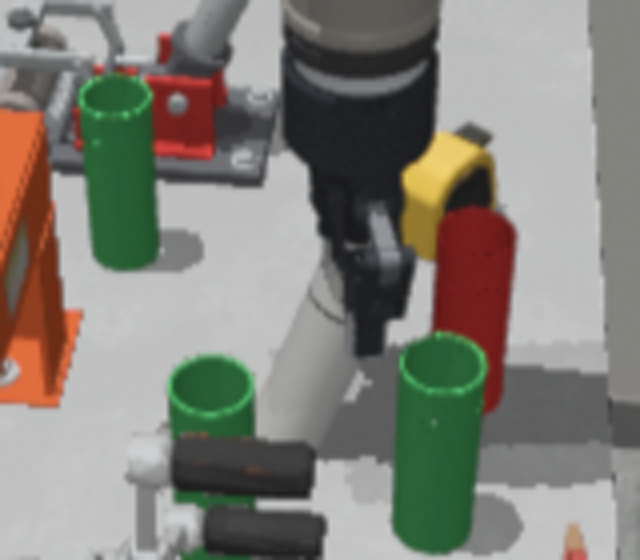

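```bash
python3 -m jog '30 -0.2 0 2 0; 30 -0.4 0 4 0; 30 -0.6 0 6 0; 30 -0.6 0 6 0'; python3 -c "
from h import *
rep()"; python3 -m jog '30 -0.1 0 2 0; 30 -0.2 0 4 0; 30 -0.4 0 6 0; 30 -0.4 0 6 0'; python3 -c "
from h import *
rep();im=env.snapshot('side');cv2.imwrite('pics/s18.png',cv2.resize(im[190:330,260:420],None,fx=4,fy=4,interpolation=cv2.INTER_CUBIC))"
```

```text
time: 25.4
tool_pos: [456.8, 84.9, 76.0]
eef_rot: [0.697, -0.108, 0.7, 0.11]
ft_force: [-8.4, -1.5, 23.8]
grip_width: 0.478
 t 25.4 p [456.8  84.9  76. ] yaw 107.7 x [-0.004  0.001 -1.   ] F [-8.4 -1.5 23.8] M [-0.57  2.37  0.05] w 40.9
time: 25.8
tool_pos: [462.9, 86.9, 76.2]
eef_rot: [0.698, -0.109, 0.699, 0.11]
ft_force: [-7.1, -1.9, 19.1]
grip_width: 0.482
 t 25.8 p [462.9  86.9  76.2] yaw 107.7 x [-0.002  0.001 -1.   ] F [-7.1 -1.9 19.1] M [-0.46  1.94  0.01] w 41.2
```

View pics/s18.png

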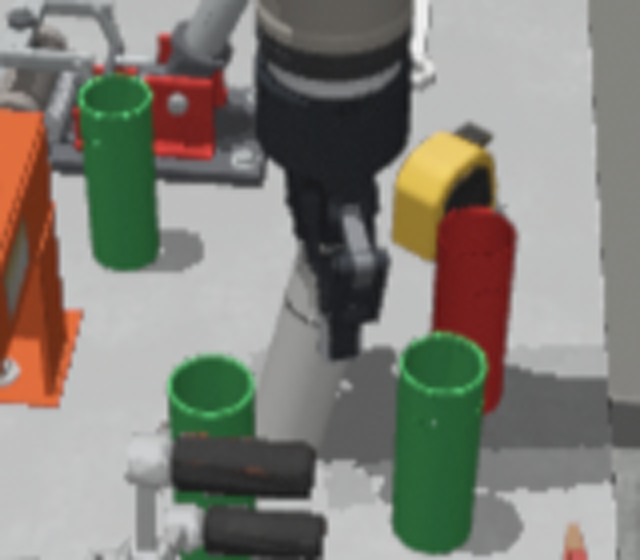

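It rolls upright as planned. Continuing.

```bash
python3 -m jog '30 0 0 2 0; 30 0 0 4 0; 30 0 0 6 0; 30 0 0 8 0; 30 0 0 8 0'; python3 -c "
from h import *
rep()"; python3 -m jog '30 0.2 0 2 0; 30 0.4 0 4 0; 30 0.6 0 6 0; 30 0.8 0 8 0; 30 0.8 0 8 0'; python3 -c "
from h import *
rep();im=env.snapshot('side');cv2.imwrite('pics/s19raw.png',im);cv2.imwrite('pics/s19.png',cv2.resize(im[190:330,260:420],None,fx=4,fy=4,interpolation=cv2.INTER_CUBIC))"
```

```text
time: 26.35
tool_pos: [470.5, 89.3, 75.9]
eef_rot: [0.698, -0.109, 0.699, 0.109]
ft_force: [-5.2, -1.0, 16.1]
grip_width: 0.482
 t 26.35 p [470.5  89.3  75.9] yaw 107.7 x [-0.002  0.001 -1.   ] F [-5.2 -1.  16.1] M [-0.43  1.77  0.  ] w 41.1
time: 26.85
tool_pos: [478.6, 91.9, 75.0]
eef_rot: [0.698, -0.109, 0.699, 0.109]
ft_force: [-4.3, -1.4, 13.1]
grip_width: 0.482
 t 26.85 p [478.6  91.9  75. ] yaw 107.8 x [-0.001  0.001 -1.   ] F [-4.3 -1.4 13.1] M [-0.38  1.48 -0.05] w 41.2
```

View pics/s19.png

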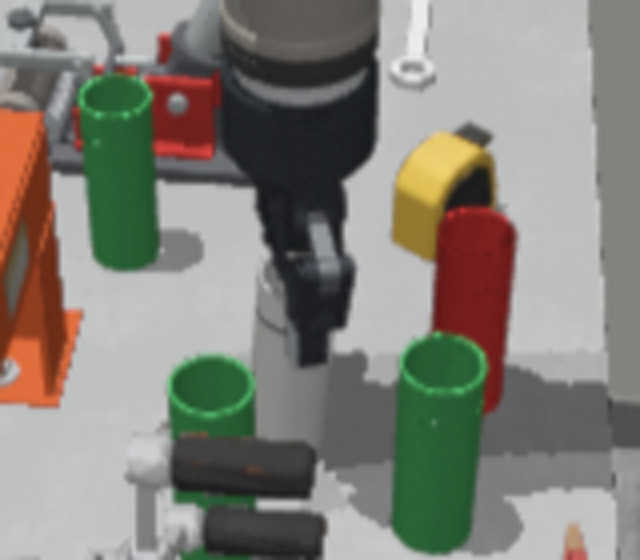

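```bash
python3 -m jog '30 0.2 0 1 0; 30 0.4 0 2 0; 30 0.4 0 2 0'; python3 -c "
from h import *
rep()"; python3 -m jog '30 0.2 0 1 0; 30 0.4 0 2 0; 30 0.4 0 2 0'; python3 -c "
from h import *
rep();im=env.snapshot('side');cv2.imwrite('pics/s20raw.png',im);cv2.imwrite('pics/s20.png',cv2.resize(im[240:320,300:360],None,fx=8,fy=7.5,interpolation=cv2.INTER_CUBIC));im=env.snapshot('scene');cv2.imwrite('pics/c20.png',cv2.resize(im[230:310,260:330],None,fx=8,fy=7,interpolation=cv2.INTER_CUBIC))"
```

```text
time: 27.2
tool_pos: [480.5, 92.5, 74.7]
eef_rot: [0.698, -0.109, 0.699, 0.109]
ft_force: [-4.0, -1.4, 14.3]
grip_width: 0.479
 t 27.2 p [480.5  92.5  74.7] yaw 107.8 x [-0.001  0.001 -1.   ] F [-4.  -1.4 14.3] M [-0.33  1.46  0.01] w 40.9
time: 27.5
tool_pos: [482.5, 93.2, 74.3]
eef_rot: [0.698, -0.109, 0.699, 0.11]
ft_force: [-4.4, -0.3, 14.4]
grip_width: 0.486
 t 27.5 p [482.5  93.2  74.3] yaw 107.8 x [-0.001  0.001 -1.   ] F [-4.4 -0.3 14.4] M [-0.35  1.49 -0.03] w 41.5
```

View pics/s20.png

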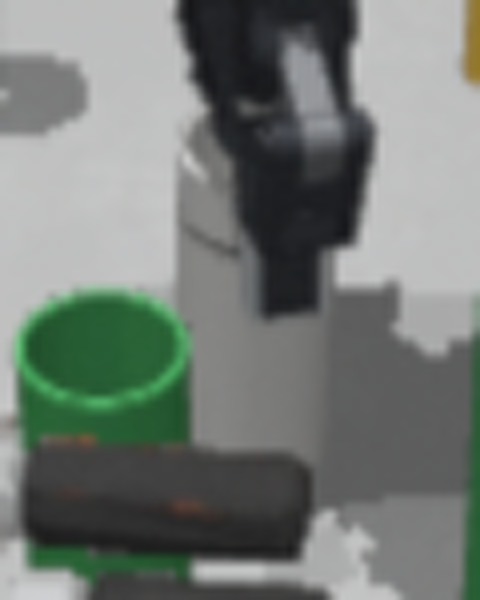

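View pics/c20.png

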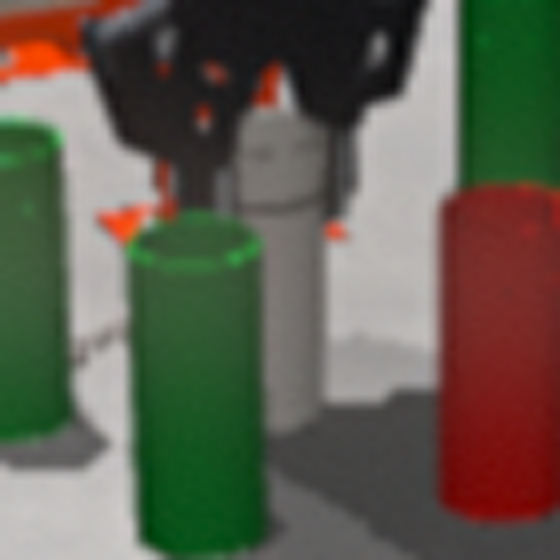

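```bash
python3 -m jog '30 0.1 0 0.7 0; 30 0.2 0 1.3 0; 30 0.2 0 1.3 0'; python3 -c "
from h import *
rep()"; python3 -m jog '30 0.1 0 0.7 0; 30 0.2 0 1.3 0; 30 0.2 0 1.3 0'; python3 -c "
from h import *
rep()"
```

```text
time: 27.9
tool_pos: [483.5, 93.5, 74.2]
eef_rot: [0.698, -0.109, 0.699, 0.11]
ft_force: [-4.4, -0.9, 15.1]
grip_width: 0.482
 t 27.9 p [483.5  93.5  74.2] yaw 107.8 x [-0.002  0.001 -1.   ] F [-4.4 -0.9 15.1] M [-0.39  1.7  -0.03] w 41.1
time: 28.2
tool_pos: [484.5, 93.8, 74.0]
eef_rot: [0.698, -0.109, 0.699, 0.11]
ft_force: [-5.9, -1.4, 15.6]
grip_width: 0.486
 t 28.2 p [484.5  93.8  74. ] yaw 107.8 x [-0.002  0.001 -1.   ] F [-5.9 -1.4 15.6] M [-0.49  1.78  0.  ] w 41.5
```

```bash
python3 - <<'E'
from h import *
rep()
im=env.snapshot('side');cv2.imwrite('pics/s21raw.png',im)
o=cv2.imread('pics/side0.png')
# right edge of bar per row: strongest grey drop/rise near col 338-345
for nm,I in (("orig",o),("now",im),("s20",cv2.imread('pics/s20raw.png'))):
    g=cv2.cvtColor(I,cv2.COLOR_BGR2GRAY).astype(float); rs=[];cs=[]
    for r in range(282,302):
        row=g[r,334:350]; d=np.abs(np.diff(row)); i=int(np.argmax(d)); w=d[max(0,i-1):i+2]; cs.append(334.5+max(0,i-1)+(w*np.arange(len(w))).sum()/w.sum()); rs.append(r)
    print(nm,np.round(cs,1).tolist(),np.round(np.polyfit(rs,cs,1)[0],4))
E
```

```text
t 28.2 p [484.5  93.8  74. ] yaw 107.8 x [-0.002  0.001 -1.   ] F [-5.9 -1.4 15.6] M [-0.49  1.78  0.  ] w 41.5
orig [341.9, 341.9, 341.9, 341.7, 341.7, 341.6, 341.6, 341.6, 341.6, 341.7, 341.8, 348.3, 341.6, 341.7, 342.1, 341.7, 341.5, 341.5, 336.3, 337.4] -0.1243
now [348.2, 347.5, 347.3, 347.4, 340.2, 340.2, 340.2, 340.2, 339.6, 339.6, 340.1, 339.5, 339.4, 339.4, 339.6, 339.6, 339.6, 339.4, 336.2, 337.2] -0.4845
s20 [348.5, 348.3, 348.3, 340.2, 340.2, 340.1, 340.2, 340.2, 340.1, 340.0, 340.0, 339.7, 340.1, 340.2, 339.6, 339.6, 339.6, 339.4, 336.2, 337.2] -0.4328
```

```bash
python3 -m jog '30 0 0 0.7 0; 30 0.1 0 1.3 0; 30 0.1 0 1.3 0'; python3 -c "
from h import *
rep()"; python3 -m jog '30 0 0 0.7 0; 30 0.1 0 1.3 0; 30 0.1 0 1.3 0'; python3 - <<'E'
from h import *
rep()
im=env.snapshot('side');cv2.imwrite('pics/s22raw.png',im)
g=cv2.cvtColor(im,cv2.COLOR_BGR2GRAY).astype(float)
cs=[]
for r in range(284,300):
    row=g[r,334:346]; d=np.abs(np.diff(row)); i=int(np.argmax(d)); w=d[max(0,i-1):i+2]; cs.append(round(334.5+max(0,i-1)+(w*np.arange(len(w))).sum()/w.sum(),1))
print(cs)
E
```

```text
time: 28.55
tool_pos: [485.2, 94.1, 73.9]
eef_rot: [0.698, -0.109, 0.7, 0.11]
ft_force: [-6.9, -1.2, 17.5]
grip_width: 0.485
 t 28.55 p [485.2  94.1  73.9] yaw 107.7 x [-0.003  0.001 -1.   ] F [-6.9 -1.2 17.5] M [-0.53  2.02  0.  ] w 41.4
time: 28.85
tool_pos: [485.5, 94.1, 73.9]
eef_rot: [0.697, -0.109, 0.701, 0.109]
ft_force: [-9.0, -2.3, 21.0]
grip_width: 0.484
 t 28.85 p [485.5  94.1  73.9] yaw 107.7 x [-0.005  0.    -1.   ] F [-9.  -2.3 21. ] M [-0.62  2.46 -0.05] w 41.3
[np.float64(339.6), np.float64(339.6), np.float64(339.6), np.float64(339.4), np.float64(339.4), np.float64(339.4), np.float64(339.4), np.float64(339.4), np.float64(338.7), np.float64(339.4), np.float64(339.3), np.float64(339.4), np.float64(339.5), np.float64(339.5), np.float64(339.4), np.float64(339.4)]
```

The bar has stopped rotating: motion stalled, force stepped up, and its edge slope matches the original. It is standing flat, so I'll relax the side and down force, then open gradually.

```bash
python3 -m jog '30 -0.6 0 -1 0; 30 -1.2 0 -2 0; 30 -1.2 0 -2.3 0; 30 -1.2 0 -2.3 0'; python3 -c "
from h import *
rep()"
```

```text
time: 29.3
tool_pos: [484.8, 94.0, 74.0]
eef_rot: [0.698, -0.109, 0.699, 0.109]
ft_force: [-2.6, 0.4, 6.9]
grip_width: 0.482
 t 29.3 p [484.8  94.   74. ] yaw 107.8 x [-0.001  0.    -1.   ] F [-2.6  0.4  6.9] M [-0.26  1.04 -0.05] w 41.1
```

```bash
python3 -m jog '30 -0.3 0 -0.4 0; 30 -0.7 0 -0.7 0; 30 -0.7 0 -0.7 0'; python3 -c "
from h import *
rep()"; python3 -m jog '41 0 0 0 0; 42 0 0 0 0; 43 0 0 0 0; 45 0 0 0 0; 47 0 0 0 0; 50 0 0 0 0; 55 0 0 0 0; 60 0 0 0 0'; python3 -c "
from h import *
rep();im=env.snapshot('wrist');cv2.imwrite('pics/w23.png',im)"
```

```text
time: 29.6
tool_pos: [484.5, 94.0, 74.1]
eef_rot: [0.699, -0.109, 0.699, 0.109]
ft_force: [-2.1, -0.7, 2.5]
grip_width: 0.482
 t 29.6 p [484.5  94.   74.1] yaw 107.8 x [ 0.  0. -1.] F [-2.1 -0.7  2.5] M [-0.12  0.58 -0.05] w 41.2
time: 30.4
tool_pos: [484.5, 93.9, 74.0]
eef_rot: [0.699, -0.109, 0.699, 0.109]
ft_force: [-0.7, 0.3, -0.3]
grip_width: 0.705
 t 30.4 p [484.5  93.9  74. ] yaw 107.8 x [ 0.  0. -1.] F [-0.7  0.3 -0.3] M [-0.04  0.02  0.04] w 60.2
```

View pics/w23.png

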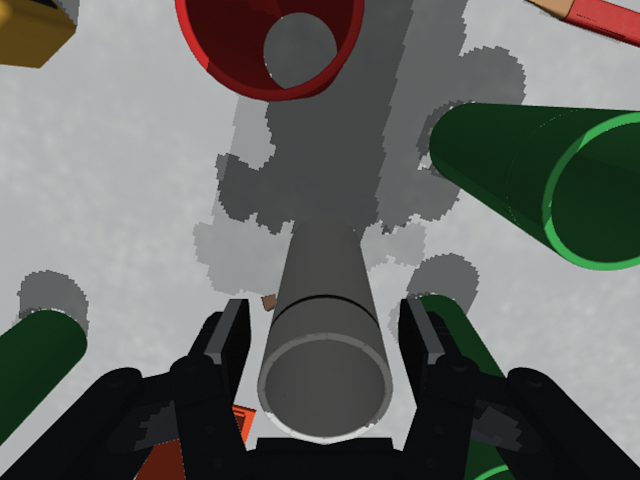

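Upright and free between the open pads. Rim at (325,388), against (325,375) at the pick-up, so it's about 4 mm from where it stood. Rising straight up.

```bash
python3 -m jog '62 -5 0 0 0; 62 -15 0 0 0; 62 -30 0 0 0; 62 -50 0 0 0; 62 -75 0 0 0; 62 -105 0 0 0; 62 -135 0 0 0; 62 -165 0 0 0'; python3 -m jog '62 -30 0 -30 0; 62 -60 0 -60 0; 62 -60 0 -60 0; 62 -60 0 -60 0'; python3 -c "
from h import *
rep();ci=env.camera_info('wrist');im=env.snapshot('wrist');cv2.imwrite('pics/w24.png',im);import pickle;pickle.dump(ci,open('w24.pkl','wb'));im=env.snapshot('side');cv2.imwrite('pics/s24raw.png',im);cv2.imwrite('pics/s24.png',im[130:410,220:480].repeat(2,0).repeat(2,1))"
```

```text
time: 31.25
tool_pos: [484.4, 93.6, 241.1]
eef_rot: [0.699, -0.109, 0.698, 0.109]
ft_force: [1.2, 1.1, 0.6]
grip_width: 0.724
time: 31.65
tool_pos: [427.5, 75.5, 300.3]
eef_rot: [0.7, -0.108, 0.697, 0.11]
ft_force: [-0.1, 0.6, -0.2]
grip_width: 0.725
 t 31.65 p [427.5  75.5 300.3] yaw 107.8 x [ 0.003  0.003 -1.   ] F [-0.1  0.6 -0.2] M [-0.01  0.04 -0.03] w 61.9
```

View pics/w24.png

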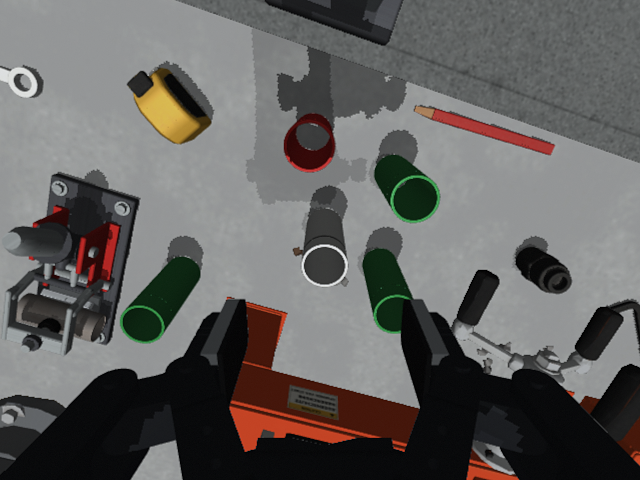

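View pics/s24.png

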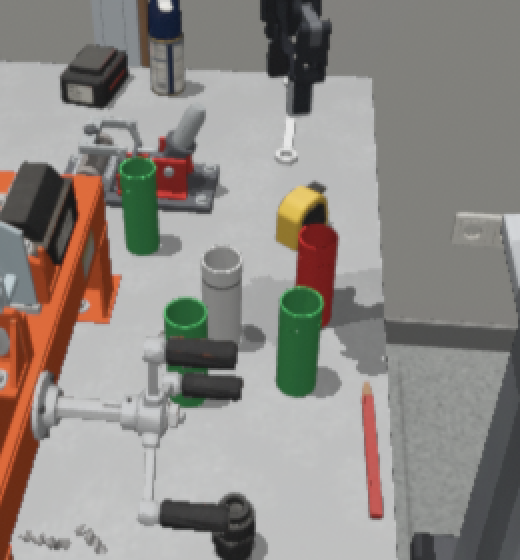

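```bash
python3 - <<'E'
from h import *; import pickle
print(plane('wrist',324,266,118,pickle.load(open('w24.pkl','rb'))),"was ~[483.7 92.9]")
u,v=220+198/2,130+112/2  # nose in s24
rep(); env.close_job()
E
```

```text
[487.7  93.9 118. ] was ~[483.7 92.9]
 t 31.75 p [427.2  75.6 298.6] yaw 107.8 x [-0. -0. -1.] F [ 0.3 -0.3  0.2] M [ 0.02  0.02 -0.04] w 61.8
the job is handed in; nothing more can be done
```

I slipped the grey offcut over the stub until it sat on the collar, then pulled the handle over its dead point to the end stop. I drew the offcut off and stood it back on the table, and handed the job in at 31.8 s.

**Seating:** it was pressed onto the collar with about 23 N and went no further.

**Handle:** the pull peaked at about 11 N at the wrist. With the offcut off, I measured the handle at 0.43 rad (stop 0.42), and the nose 90.0 mm from the pivot. The handle was worked only through the offcut.

**Overshoot at the stop:** I pulled about 6 mm further along the arc after the handle had already reached its stop, before pictures showed the collar was no longer moving. Wrist force stayed at 7 N or less there. The contact forces on the handle could not be read directly.

**Offcut:** it came off leaning about 0.4 rad in the grip, so I rolled it upright on its lower rim. That pressed it on the table with up to about 32 N. The last pictures show it upright and free, about 4 mm from where it stood. The other objects look undisturbed in those pictures.

**Measurement that disagreed:** the first two-camera estimates of the nose differed by up to 6 mm. I used two mirrored wrist views instead, which agreed to 0.2 mm.

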